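# Crack a jumbo walnut in the bench nutcracker

### The arm

A 6-joint arm with a two-finger parallel gripper is mounted at the origin on the work surface. World frame = base frame: x ahead of the robot, y to its left, z up, the work surface at z = 0. Lengths are in m, angles in rad, forces in N, time in s.
With the tool pointing down it reaches from about 0.3 to 0.875 m from the base axis. Payload 6.4 kg.
Tool frame: the origin (TCP) lies at the very end of the fingers, on their centre line; the grasp point (between the pads) lies 19 mm behind it; z points along the fingers, y is the direction in which the jaws open and shut (so a half turn about z gives the same grasp; the last joint's range is limited). The gripper opens to 85 mm and grips with 20 to 120 N. Pads are 22 mm wide; open, the fingers measure 114 mm over their backs; the gripper's body (76 mm by 85 mm) begins 54 mm behind the grasp point. The pads swing forward as they close: fully open they stand 13 mm farther back than shut.
Start: joints at [0.907, 0.181, 1.607, -0, 1.354, -0.206], TCP at [0.254, 0.516, 0.231] pointing down, gripper open.
Joint ranges: [-2.99, 2.99], [-0.89, 2.07], [0.3, 2.58], [-1.14, 4.28], [0, 2.63], [-3.12, 3.12]. Speed limits (rad/s): [2.57, 2.57, 3.01, 3.14, 3.14, 3.14].

### API

Orientations are given as a unit quaternion [w, x, y, z].
In Python, from bench import * gives the robot as it stands.
- The arm moves only by the tool arm_command, never from a script. Its argument "motion" is text: rows parted by semicolons, each of 7 numbers parted by spaces: the shift along the tool's x, y, z in units of 0.2 m (1.0 is 0.2 m), then the turn, a rotation vector about the tool's x, y, z in units of 60 degrees (1.0 is 60 degrees), then the opening, from 0 (shut) to 1 (fully open). In form: tx ty tz ax ay az grip; .... A call has 1 to 10 rows; each row shifts and turns the pose as measured when the row begins, along the tool's axes as they then stand; what a row does not reach is not made up. A row lasts 1/12 s, in which the tool goes at most 41.7 mm and 7.16 degrees, less where a joint would pass 70% of its speed; a pose out of reach is approached as far as the arm can. A call with a number of a shift or a turn outside -1 to 1 is refused whole. A call with a gripper value outside its range is refused whole. The fingers move at their own pace and stop on an object; the grip force is fixed at half the most. Time passes only in rows, so rows that do not move let the fingers close. It gives the time, the measured TCP pose, the force and the opening at its end, in the units of the state.
- get_obs(): the state, without advancing time (a new reading comes with each control period).
- camera(name): name is "scene" or "top" or "wrist"; returns a dict with "img" (420x560x3 uint8, red, green, blue), "intrinsics" (3x3 intrinsics, pixels), "pose" (4x4, takes a point from camera to world coordinates); the wrist camera has in their place "mount" (4x4, takes a point from camera to tool coordinates, whose origin is the TCP and whose axes are the flange's). Camera axes: x right, y down, z forward; pixel columns grow to the right and rows downward; lengths in m; the calibration is good to about 2 mm. A picture is of the moment at which its call begins: read the wrist's pose just before it. There is no depth.
- hand_in(): hands the job in, once; it reports no verdict.
Trained networks look in the newest picture that a camera, given by its name, has taken for a name from the list of things; names that differ only in an ending like _2 or _b are one class to them, and where a whole thing is asked for, a point or a joint stands for the part that bears it (a point fixed in the world has none). Each returns a list of dicts, best first, with "conf" (0 to 1); they miss things now and then, are a little off and sometimes report something else, mostly with a low value. They report only what shows in the picture. A call takes as long as a camera call. They do not tell look-alikes from the thing itself.
- search_frame(camera, target): "box" ([left, top, right, bottom] in pixels, round what is visible of it).
The state is a dict: "time_s": time; "q": joint angles; "dq": joint speeds; "joint_efforts": joint torques, N m; "eef_pos": TCP position; "eef_rot": TCP orientation; "wrist_force": force on the tool from outside, world axes, zero at the start; "torque": the same for the moment, N m; "opening": opening from 0.0 (shut) to 1.0 (fully open).
Only numpy, scipy, OpenCV 4.12 (cv2) and the standard library are available. Lean on these libraries where they do the work, as an engineer would, in place of code of your own. Each camera call takes 0.05 s, during which the arm holds its last target.

### The job

Crack the jumbo walnut: take the silicone lid off the nutcracker and lay it flat on a free bit of counter, then lay the nut in the cradle with its pointed ends along the handles, let go, and squeeze the two handles together until the shell gives. Let the handles spring open, lift the cracked nut out and lay it gently in the melamine bowl, leaving the bowl where it stands. Hold the nut only by its pointed ends, so that the handles and not your fingers crack it, drop nothing, and do not disturb the jar, the measuring cup or the spoon.

Things in the scene. Friction and masses are not known exactly. Their poses are not given: they have to be found in the camera images.
- nut: Jumbo walnut, light brown, loose: 66 mm long (x), 48 wide (y, across its upright seam), 40 high, about 55 g. Origin: centre of its underside, z up. Blunt ends 14 x 14 mm, centred 19 mm up at x = -33 and +33 mm: grip it by these from above, fingers closing along x. Squeezed across its width (y) by the fingers it would crack wrongly.
- nut_shell (a joint): How far one half shell is pressed towards the other along the nut's y, m: 0 whole, 0.0065 cracked (nut then 41.5 mm wide). It hardly yields until the force on the shell reaches a peak of about 22 N, which then falls; past 3.5 mm the shell gives, snaps in to the end by itself and stays there.
- cracker: Nutcracker on a fixed wooden board (170 x 112 x 12 mm, x -65 to +105): two level steel arms with dark wooden grips, side by side. Origin: on the counter under the cradle's centre; x points from the handles (-x) to the two hinge posts at x = +85, 66 mm high; y to the left handle. It is turned up to 50 degrees either way from handles straight towards the robot.
- cradle (a point): Centre of the open cradle's floor, between the jaws, 30 mm above the counter, axes as the cracker. A 56 x 54 mm wooden block with a pocket 50 (x) x 48 (y) mm, 4 deep. Covered by the lid at first. The nut lies on the pocket floor, length along x, either way round, its ends jutting out past the block, so that fingers pass beside it (board top 12 mm up; free in x -150 to +75 mm).
- jaws (a point): Point midway between the two jaws, right above the cradle, 50 mm above the counter, axes as the cracker. The jaws' flat inner faces look along y and stand 56.5 mm apart when open, 42 mm when shut, from 39 to 61 mm above the counter.
- squeeze (a point): Midway between the two wooden grips, 85 mm from the cradle's centre in the cracker's -x, 50 mm above the counter, axes as the cracker. Each grip is 10 mm thick, 20 high, reaching 40 mm either way in x; over their outer faces they measure 64 mm open, 34 shut. Squeeze from above, fingers outside the grips, closing along y. Nothing lies on the counter below.
- handle_left (a joint): Angle of the left handle, rad: 0 open, 0.088 shut (stop). The right one moves alike; a light spring opens both when let go. With the nut in the cradle the jaws touch it near 0.05 and it gives near 0.075. Squeezing takes about 14 N on each grip at the peak; a 40 N grip does it.
- bowl: White melamine bowl, 160 mm across the rim, 55 mm high, free on the counter, 250 g. Origin: centre of its underside; z up; the inner floor is about 5 mm above the counter.
- jar: Lidded glass jar, 84 mm in diameter, 140 mm high, free. Bystander. Origin: centre of its underside, z up.
- cup: Measuring cup, 76 mm in diameter, 75 mm high, with a handle at its +y reaching 76 mm from the axis, free. Bystander. Origin: centre of its underside, z up.
- lid: Round flat grey silicone cup lid, 90 mm in diameter, 5 mm thick at the rim, with a round knob in the middle (20 mm in diameter, from 6 to 28 mm above its underside). It starts lying on the jaws, over the cradle, its underside 61 mm above the counter. Lift it by the knob. Origin: centre of its underside, z up.
- spoon: Steel spoon, 180 mm long along its x, up to 54 mm wide, 20 mm high, lying on the counter beyond the nutcracker. Bystander. Origin: on the counter, under its middle.
There are look-alikes about, which are no part of the job. Of the things that look like the lid, the smallest one is meant.

How it is judged:
On the way, in this order (a step that is already met when the one before it is completed fails the run):
1. the whole nut lies in the cradle, ends along the handles, let go (x of nut in the frame of cradle between -0.01 and 0.01 m and y of nut in the frame of cradle between -0.01 and 0.01 m and z of nut in the frame of cradle between -0.006 and 0.008 m and angle between the x axis of nut and the x axis of cracker, either way round below 0.3 rad and angle between nut's own z axis and vertical below 0.25 rad and value of joint nut_shell below 0.0015 m and contact force between the fingers and nut below 0.1 N), for 0.2 s.
2. the handles, squeezed together, crack the nut in the cradle (x of nut in the frame of cradle between -0.01 and 0.01 m and y of nut in the frame of cradle between -0.01 and 0.01 m and z of nut in the frame of cradle between -0.006 and 0.008 m and angle between the x axis of nut and the x axis of cracker, either way round below 0.3 rad and angle between nut's own z axis and vertical below 0.25 rad and value of joint nut_shell above 0.005 m and value of joint handle_left above 0.06 rad and contact force between the fingers and nut below 0.1 N), for 0.1 s.
3. the cracked nut is lifted out of the cradle, the handles sprung open (z of nut in the frame of cradle above 0.03 m and value of joint nut_shell above 0.005 m and value of joint handle_left below 0.03 rad), for 0.1 s.
At the end, for the whole second after the job is handed in: The cracked nut (half shell pressed in over 5 mm) lies at rest in the bowl, within 55 mm of its centre; the bowl is upright and within 30 mm of where it stood; the handles have sprung open (under 0.03 rad); the lid lies flat on the counter (underside within 6 mm of it, tilt under 0.06 rad) (horizontal distance between nut and bowl below 0.055 m and z of nut in the frame of bowl between 0 and 0.045 m and contact force between nut and bowl above 0.05 N and value of joint nut_shell above 0.005 m and linear speed of each of nut, lid below 0.03 m/s and angle between bowl's own z axis and vertical below 0.1 rad and distance of bowl from where it was at the start of the episode below 0.03 m and value of joint handle_left below 0.03 rad and height (world z) of lid below 0.006 m and angle between lid's own z axis and vertical below 0.06 rad); the robot touches nothing.
It fails at once if the nut is cracked by the fingers (value of joint nut_shell between 0.002 and 0.0045 m and contact force between the fingers and nut above 0.5 N).
It fails at once if the nut or the lid is dropped from more than about 4 cm, or thrown ((linear speed of nut above 0.9 m/s and contact force between the fingers and nut below 0.01 N) or (linear speed of lid above 0.9 m/s and contact force between the fingers and lid below 0.01 N)).
It fails at once if the jar, measuring cup or spoon is shifted over 15 mm or tipped (distance of any of jar, cup, spoon from where it was at the start of the episode above 0.015 m or angle between any of jar, cup, spoon's own z axis and vertical above 0.2 rad).
It fails at once if the bowl is shifted over 40 mm or tipped (distance of bowl from where it was at the start of the episode above 0.04 m or angle between bowl's own z axis and vertical above 0.35 rad).
It also fails if it takes over 72 s, if anything falls off the work surface, if the arm or the gripper's body presses on something with over 40 N, if the wrist force passes 120 N, or if a joint passes its speed limit or range.

## Working session

There is one attempt and no reset: what is moved stays moved. The work goes in short steps, Python scripts to look and compute and a tool call to move; the robot and the scene stay as the last step left them, time stands still between calls to the robot, and variables do not carry over. Pictures are saved under pics/ and viewed, and the job is handed in when it is done.

Besides the shell and the picture viewer there is one more tool, called after "Call:" by a JSON object that holds its "name" and its "arguments". arm_command: Moves the arm, as the interface text tells. Shifts and turns lie within -1 to 1; 1 stands for 0.2 m of shift or 60 degrees of turn. Its arguments: {"type":"object","properties":{"motion":{"type":"string"}},"required":["motion"]}

```bash
ls; mkdir -p pics
cat > h.py <<'E'
from bench import *
import numpy as np, cv2
from scipy.spatial.transform import Rotation as R
def snap(n,f):
    c=camera(n); cv2.imwrite('pics/'+f,c['img'][:,:,::-1]); return c
def pt(c,u,v,z,pose=None):
    P=np.array(c['pose'] if pose is None else pose); K=np.array(c['intrinsics'])
    d=P[:3,:3]@np.linalg.solve(K,[u,v,1]); o=P[:3,3]
    return o+d*(z-o[2])/d[2]
def proj(c,p,pose=None):
    P=np.array(c['pose'] if pose is None else pose); K=np.array(c['intrinsics'])
    q=K@(P[:3,:3].T@(np.array(p)-P[:3,3])); return q[:2]/q[2]
def tool():
    o=get_obs(); w,x,y,z=o['eef_rot']; T=np.eye(4); T[:3,:3]=R.from_quat([x,y,z,w]).as_matrix(); T[:3,3]=o['eef_pos']; return T
E
python3 - <<'E'
from h import *
for n in ['scene','top','wrist']:
    c=snap(n,n+'0.png')
    print(n,np.round(c.get('pose',c.get('mount')),3).tolist(),np.round(c['intrinsics'],1).tolist())
    for t in ['nut','cracker','bowl','jar','cup','lid','spoon']:
        print(t,[(np.round(d['box']).tolist(),round(d['conf'],2)) for d in search_frame(n,t)])
o=get_obs();print(o)
E
```

```text
pics
scene [[0.825, 0.375, -0.424, 0.896], [0.566, -0.551, 0.614, -0.486], [-0.003, -0.746, -0.666, 0.621], [0.0, 0.0, 0.0, 1.0]] [[438.9, 0.0, 279.2], [0.0, 438.9, 206.8], [0.0, 0.0, 1.0]]
nut [([213.0, 336.0, 248.0, 376.0], 0.94)]
cracker [([218.0, 190.0, 341.0, 301.0], 0.77)]
bowl [([274.0, 123.0, 343.0, 169.0], 0.66)]
jar [([87.0, 246.0, 166.0, 347.0], 0.86)]
cup [([355.0, 151.0, 392.0, 199.0], 0.63)]
lid [([363.0, 217.0, 424.0, 261.0], 0.95), ([257.0, 213.0, 309.0, 246.0], 0.7), ([132.0, 216.0, 192.0, 257.0], 0.65)]
spoon [([281.0, 314.0, 394.0, 373.0], 0.65)]
top [[-0.001, -0.996, 0.089, 0.49], [-1.0, 0.001, 0.006, -0.005], [-0.006, -0.089, -0.996, 0.998], [0.0, 0.0, 0.0, 1.0]] [[424.9, 0.0, 279.4], [0.0, 424.9, 213.1], [0.0, 0.0, 1.0]]
nut [([378.0, 175.0, 401.0, 205.0], 0.91)]
cracker [([261.0, 168.0, 317.0, 276.0], 0.85)]
bowl [([125.0, 226.0, 198.0, 301.0], 0.67), ([385.0, 178.0, 399.0, 199.0], 0.66)]
jar [([384.0, 244.0, 438.0, 284.0], 0.71)]
cup [([139.0, 173.0, 188.0, 211.0], 0.74)]
lid [([306.0, 282.0, 352.0, 339.0], 0.81), ([203.0, 123.0, 253.0, 173.0], 0.76), ([267.0,
[... 343 characters left out ...]
oon []
{'time_s': 1.2, 'q': array([ 9.06707394e-01,  1.80800813e-01,  1.60700314e+00, -4.11336790e-06,
        1.35384491e+00, -2.06295220e-01]), 'dq': array([-4.28763828e-04,  2.42638568e-05,  1.01052350e-03, -5.60571836e-04,
        1.25154273e-03,  5.74311703e-04]), 'joint_efforts': array([ 1.25558912e-03, -4.44850266e+01, -3.51679945e+01, -2.21318178e-04,
        7.45443194e-04,  1.07509427e-05]), 'eef_pos': array([0.2541146 , 0.51579897, 0.23128648]), 'eef_rot': array([-1.00269365e-05,  2.26902860e-01,  9.73917395e-01, -2.63310760e-05]), 'wrist_force': array([-0.34620079,  1.03131123, -0.66878395]), 'torque': array([ 0.07248192, -0.02481872,  0.01903785]), 'opening': 0.9982492217114768}
```

View pics/top0.png

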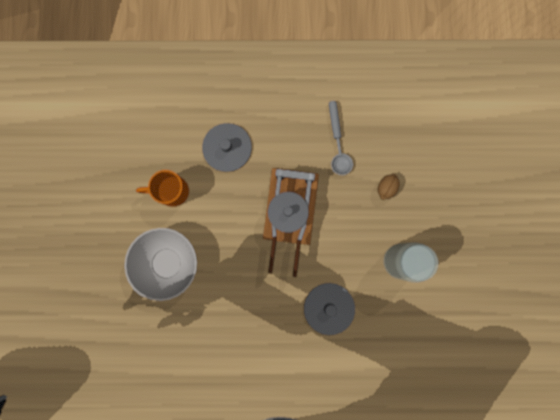

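View pics/scene0.png

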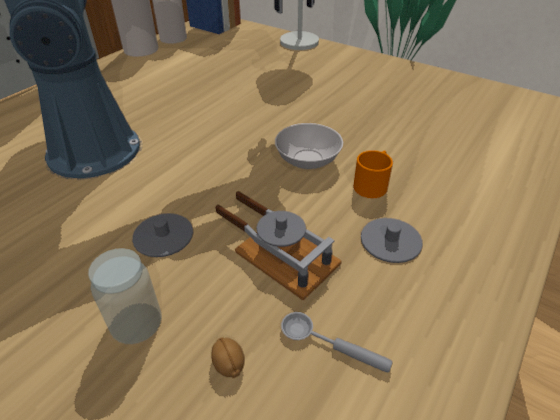

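Run:
```python
from h import *
t=cv2.imread('pics/top0.png');s=cv2.imread('pics/scene0.png')
a=cv2.resize(t[160:285,250:410],None,fx=5,fy=4.8,interpolation=cv2.INTER_CUBIC)[:600]
cv2.imwrite('pics/top_z.png',cv2.resize(t[165:285,255:415],None,fx=5,fy=5,interpolation=cv2.INTER_CUBIC))
cv2.imwrite('pics/sc_z.png',cv2.resize(s[180:380,200:400],None,fx=3,fy=3,interpolation=cv2.INTER_CUBIC))
```

```text
(no output)
```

View pics/top_z.png

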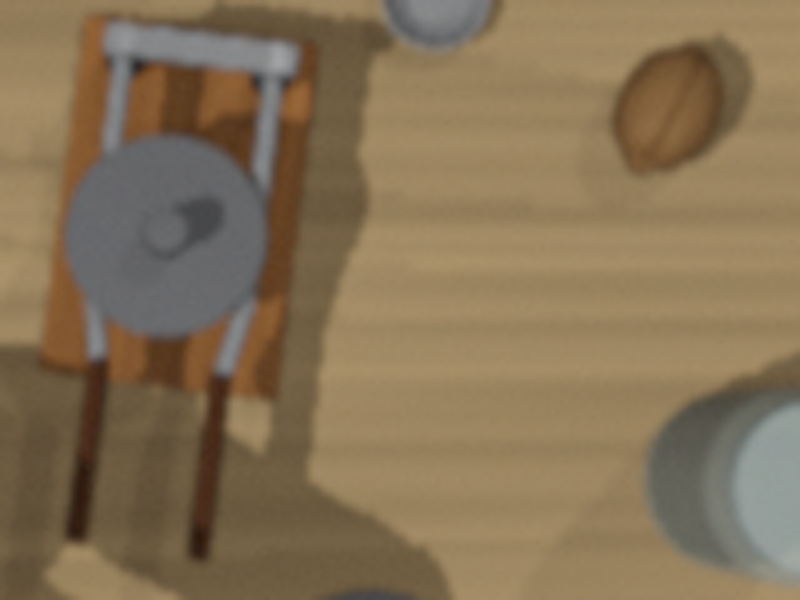

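View pics/sc_z.png

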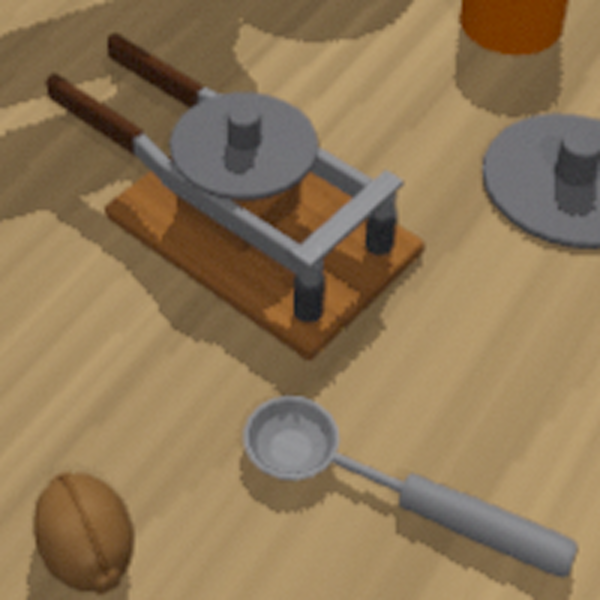

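```bash
cat > m.py <<'E'
from h import *
c=camera('top'); s=camera('scene')
T=lambda u,v,z: pt(c,255+u/5-.4,165+v/5-.4,z)
S=lambda u,v,z: pt(s,200+u/3-.33,180+v/3-.33,z)
for n,a in dict(TL=(92,16,.012),TR=(317,43,.012),BL=(40,365,.012),BR=(277,400,.012),hl=(76,540,.06),hr=(198,556,.06),hl0=(97,365,.06),hr0=(218,380,.06),lid=(166,235,.064),knob=(166,231,.089),n1=(640,170,.02),n2=(705,50,.02),nc=(669,108,.03)).items(): print(n,T(*a).round(4))
for n,a in dict(Bn=(310,357,.012),Br=(423,245,.012),Bl=(108,210,.012),knob=(244,116,.089),lid=(245,143,.064),n1=(112,583,.02),n2=(58,478,.02),nc=(84,532,.022)).items(): print('S',n,S(*a).round(4))
b=[125,226,198,301]
print('bowl',pt(c,161,264,.055),pt(c,168,263,.006)); print('boxS',pt(s,308.5,143,.055))
print('cup',pt(c,169,187,.075),'jar',pt(c,419,262,.14),'lidA',pt(c,228,147,0.004),'lidB',pt(c,329,310,.004))
print('spoon',pt(c,343,164,.01),pt(c,334,102,.01))
E
python3 m.py
```

```text
TL [0.6846 0.0162 0.012 ]
TR [ 0.6716 -0.0895  0.012 ]
BL [0.5206 0.0403 0.012 ]
BR [ 0.5043 -0.0695  0.012 ]
hl [0.4425 0.0221 0.06  ]
hr [ 0.4355 -0.0313  0.06  ]
hl0 [0.519  0.0129 0.06  ]
hr0 [ 0.5124 -0.0404  0.06  ]
lid [ 0.5762 -0.0176  0.064 ]
knob [ 0.5756 -0.0173  0.089 ]
n1 [ 0.6103 -0.2378  0.02  ]
n2 [ 0.6665 -0.2693  0.02  ]
nc [ 0.6377 -0.2494  0.03  ]
S Bn [ 0.6733 -0.0944  0.012 ]
S Br [0.686  0.0147 0.012 ]
S Bl [ 0.5094 -0.0708  0.012 ]
S knob [ 0.5775 -0.0196  0.089 ]
S lid [ 0.5764 -0.0169  0.064 ]
S n1 [ 0.668 -0.265  0.02 ]
S n2 [ 0.6097 -0.2362  0.02  ]
S nc [ 0.6408 -0.2527  0.022 ]
bowl [0.4611457  0.26267822 0.055     ] [0.46197365 0.26031957 0.006     ]
boxS [0.46677159 0.25565695 0.055     ]
cup [0.62983426 0.2434552  0.075     ] jar [ 0.46741689 -0.27918788  0.14      ] lidA [0.7366954  0.12376286 0.004     ] lidB [ 0.35425841 -0.11269252  0.004     ]
spoon [ 0.69378909 -0.14878218  0.01      ] [ 0.84412159 -0.12940167  0.01      ]
```

```bash
cat >> h.py <<'E'
def plan(p,yaw,grip,step=0.036):
    """print rows to go to TCP p with jaw axis yaw (deg), tool down; rotation rows first"""
    T=tool(); q=get_obs()
    yw=np.radians(yaw); y=np.array([np.cos(yw),np.sin(yw),0]); z=np.array([0,0,-1.]); x=np.cross(y,z)
    Rg=np.stack([x,y,z],1)
    rv=R.from_matrix(T[:3,:3].T@Rg).as_rotvec(); a=np.degrees(np.linalg.norm(rv))
    d=np.array(p)-T[:3,3]; dl=Rg.T@d
    n=max(1,int(np.ceil(np.linalg.norm(d)/step))); m=int(np.ceil(a/6.8)) if a>.4 else 0
    print('at',T[:3,3].round(4),'jaw yaw',round(np.degrees(np.arctan2(T[1,1],T[0,1])),2),'open',round(q['opening'],3),'t',round(q['time_s'],2))
    if m: print('rot rows',m,':',(rv/np.radians(60)/m).round(3), grip)
    print('lin rows',n,':',(dl/.2/n).round(3),grip, ' total(units)',(dl/.2).round(3))
E
python3 -c "
from h import *
plan([.576,-.018,.2],82.5,1)"
```

```text
at [0.2542 0.5158 0.2313] jaw yaw 63.77 open 1.004 t 1.3
rot rows 3 : [ 0.     0.    -0.104] 1
lin rows 18 : [-0.108 -0.135  0.009] 1  total(units) [-1.944 -2.436  0.156]
```

Call:
{"name": "arm_command", "arguments": {"motion": "0 0 0 0 0 -0.104 1;0 0 0 0 0 -0.104 1;0 0 0 0 0 -0.104 1;-0.108 -0.135 0.009 0 0 0 1;-0.108 -0.135 0.009 0 0 0 1;-0.108 -0.135 0.009 0 0 0 1;-0.108 -0.135 0.009 0 0 0 1;-0.108 -0.135 0.009 0 0 0 1;-0.108 -0.135 0.009 0 0 0 1;-0.108 -0.135 0.009 0 0 0 1"}}

```text
time_s: 2.13
eef_pos: [0.3839, 0.3092, 0.2187]
eef_rot: [0.001, 0.051, 0.999, 0.002]
wrist_force: [-0.0, 1.5, -1.1]
opening: 1.003
```

```bash
python3 -c "
from h import *
plan([.576,-.018,.2],82.5,1)"
```

```text
at [0.3839 0.3092 0.2187] jaw yaw 84.19 open 1.003 t 2.13
rot rows 1 : [0.004 0.001 0.028] 1
lin rows 11 : [-0.106 -0.136  0.008] 1  total(units) [-1.166 -1.497  0.093]
```

Call:
{"name": "arm_command", "arguments": {"motion": "-0.106 -0.136 0.008 0 0 0.028 1;-0.106 -0.136 0.008 0 0 0 1;-0.106 -0.136 0.008 0 0 0 0.5;-0.106 -0.136 0.008 0 0 0 0.5;-0.106 -0.136 0.008 0 0 0 0.5;-0.106 -0.136 0.008 0 0 0 0.5;-0.106 -0.136 0.008 0 0 0 0.5;-0.106 -0.136 0.008 0 0 0 0.5;-0.106 -0.136 0.008 0 0 0 0.5;-0.106 -0.136 0.008 0 0 0 0.5"}}

```text
time_s: 2.97
eef_pos: [0.5663, -0.0042, 0.2036]
eef_rot: [0.004, 0.066, 0.998, 0.003]
wrist_force: [1.0, 0.7, 0.6]
opening: 0.499
```

```bash
python3 -c "
from h import *
plan([.576,-.018,.2],82.5,.5)"
```

```text
at [ 0.5663 -0.0042  0.2036] jaw yaw 82.41 open 0.499 t 2.97
rot rows 1 : [ 0.006  0.007 -0.002] 0.5
lin rows 1 : [-0.057 -0.062  0.018] 0.5  total(units) [-0.057 -0.062  0.018]
```

Call:
{"name": "arm_command", "arguments": {"motion": "-0.057 -0.062 0.018 0.006 0.007 0 0.5;0 0 0 0 0 0 0.5"}}

```text
time_s: 3.13
eef_pos: [0.579, -0.0254, 0.1998]
eef_rot: [0.001, 0.069, 0.998, -0.001]
wrist_force: [0.0, 0.7, 0.7]
opening: 0.502
```

Run:
```python
from h import *
plan([.576,-.018,.07],82.5,.5)
T=tool();c=snap('wrist','w1.png');P=T@np.array(c['mount']);np.save('P1',P)
print(proj(c,[.576,-.018,.089],P),proj(c,[.576,-.018,.066],P))
```

```text
at [ 0.579  -0.0254  0.1998] jaw yaw 82.04 open 0.502 t 3.13
rot rows 1 : [-0.002  0.002 -0.008] 0.5
lin rows 4 : [0.005 0.009 0.162] 0.5  total(units) [0.02  0.035 0.649]
[296.27342703 201.36323364] [295.61867727 194.78389762]
```

View pics/w1.png

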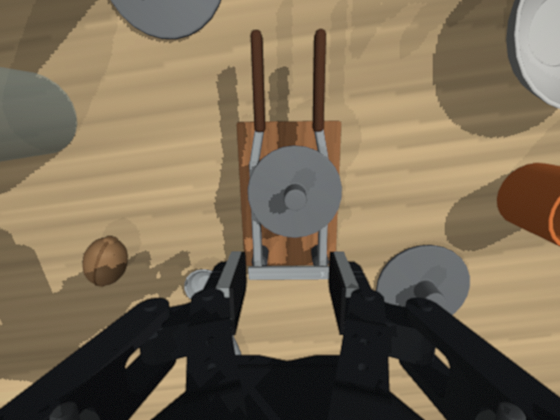

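Call:
{"name": "arm_command", "arguments": {"motion": "0.02 0.035 0.15 -0.002 0 0 0.5;0 0 0.15 0 0 0 0.5;0 0 0.15 0 0 0 0.5;0 0 0.1 0 0 0 0.5;0 0 0 0 0 0 0.5"}}

```text
time_s: 3.6
eef_pos: [0.5759, -0.0121, 0.0902]
eef_rot: [0.004, 0.068, 0.998, 0.001]
wrist_force: [-1.0, 0.3, -1.4]
opening: 0.498
```

Run:
```python
from h import *
plan([.576,-.018,.071],82.5,.5)
```

```text
at [ 0.5759 -0.0121  0.0902] jaw yaw 82.19 open 0.498 t 3.6
rot rows 1 : [ 0.003  0.008 -0.005] 0.5
lin rows 1 : [-0.005 -0.029  0.096] 0.5  total(units) [-0.005 -0.029  0.096]
```

Call:
{"name": "arm_command", "arguments": {"motion": "-0.005 -0.029 0.06 0.003 0.008 0 0.5;0 0 0.03 0 0 0 0.5;0 0 0 0 0 0 0.5"}}

```text
time_s: 3.85
eef_pos: [0.575, -0.0142, 0.0733]
eef_rot: [-0.001, 0.066, 0.998, 0.0]
wrist_force: [0.3, 0.8, -0.9]
opening: 0.495
```

Run:
```python
from h import *
plan([.576,-.018,.071],82.5,.5)
```

```text
at [ 0.575  -0.0142  0.0733] jaw yaw 82.4 open 0.495 t 3.85
lin rows 1 : [-0.008 -0.018  0.012] 0.5  total(units) [-0.008 -0.018  0.012]
```

Call:
{"name": "arm_command", "arguments": {"motion": "-0.006 -0.02 0.01 0 0 0 0.5;0 0 0 0 0 0 0.1;0 0 0 0 0 0 0.1;0 0 0 0 0 0 0.1;0 0 0 0 0 0 0.1;0 0 0 0 0 0 0.1"}}

```text
time_s: 4.35
eef_pos: [0.5785, -0.0176, 0.077]
eef_rot: [0.003, 0.065, 0.998, 0.0]
wrist_force: [-0.0, 0.3, -1.1]
opening: 0.209
```

Call:
{"name": "arm_command", "arguments": {"motion": "0 0 0 0 0 0 0;0 0 0 0 0 0 0;0 0 0 0 0 0 0;0 0 -0.08 0 0 0 0;0 0 -0.1 0 0 0 0;0 0 -0.1 0 0 0 0;0 0 -0.1 0 0 0 0"}}

```text
time_s: 4.93
eef_pos: [0.5735, -0.0168, 0.1493]
eef_rot: [-0.003, 0.066, 0.998, 0.001]
wrist_force: [-0.2, -0.0, -0.3]
opening: 0.203
```

Run:
```python
from h import *
plan([.56,.125,.15],82.5,0)
T=tool();c=snap('wrist','w2.png');c=snap('scene','s2.png')
```

```text
at [ 0.5735 -0.0168  0.1493] jaw yaw 82.45 open 0.203 t 4.93
lin rows 4 : [ 0.04   0.173 -0.001] 0  total(units) [ 0.159  0.694 -0.003]
```

View pics/w2.png

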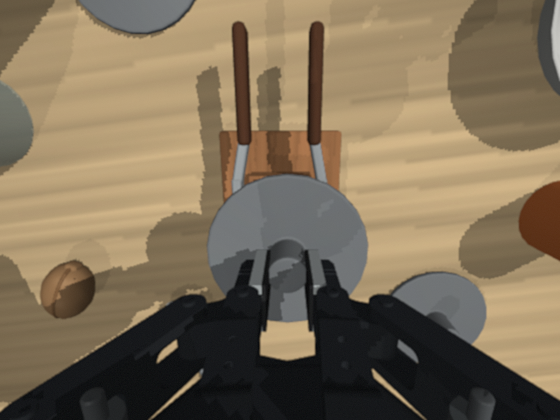

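View pics/s2.png

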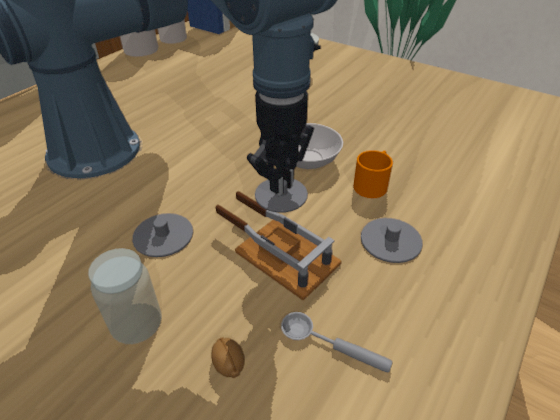

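Call:
{"name": "arm_command", "arguments": {"motion": "0.04 0.173 0 0 0 0 0;0.04 0.173 0 0 0 0 0;0.04 0.173 0 0 0 0 0;0.04 0.173 0 0 0 0 0;0 0 0.12 0 0 0 0;0 0 0.12 0 0 0 0;0 0 0.12 0 0 0 0;0 0 0.1 0 0 0 0;0 0 0 0 0 0 0"}}

```text
time_s: 5.78
eef_pos: [0.5619, 0.1301, 0.0522]
eef_rot: [0.002, 0.067, 0.998, 0.0]
wrist_force: [-1.8, -0.4, -1.3]
opening: 0.205
```

Run:
```python
from h import *
plan([.56,.125,.02],82.5,0)
plan([.56,.125,.02],82.5,0)
for i in range(4):
    camera('wrist'); o=get_obs(); print(o['time_s'],o['eef_pos'].round(4),o['wrist_force'].round(2))
```

```text
at [0.5619 0.1301 0.0522] jaw yaw 82.35 open 0.205 t 5.78
lin rows 1 : [ 0.006 -0.027  0.161] 0  total(units) [ 0.006 -0.027  0.161]
at [0.5619 0.1301 0.0522] jaw yaw 82.35 open 0.205 t 5.78
lin rows 1 : [ 0.006 -0.027  0.161] 0  total(units) [ 0.006 -0.027  0.161]
5.8333 [0.5625 0.1301 0.0537] [-0.56  0.1  -1.58]
5.8833 [0.5642 0.13   0.0558] [-0.29  0.54 -0.95]
5.9333 [0.5657 0.1299 0.0574] [ 0.56  0.41 -0.61]
5.9833 [0.5667 0.1298 0.0584] [ 0.09  0.   -0.24]
```

Call:
{"name": "arm_command", "arguments": {"motion": "0 0 0.07 0 0 0 0;0 0 0.07 0 0 0 0;0 0 0.03 0 0 0 0;0 0 0.02 0 0 0 0;0 0 0 0 0 0 0"}}

```text
time_s: 6.4
eef_pos: [0.5736, 0.1291, 0.0257]
eef_rot: [0.014, 0.068, 0.998, 0.001]
wrist_force: [-0.2, -0.2, -1.4]
opening: 0.208
```

Run:
```python
from h import *
for i in range(3):
    camera('wrist'); o=get_obs(); print(o['time_s'],o['eef_pos'].round(4),o['wrist_force'].round(2))
plan([.56,.125,.012],82.5,0)
snap('scene','s3.png')
```

```text
6.45 [0.5739 0.1292 0.0262] [ 0.19  0.29 -1.2 ]
6.5 [0.5741 0.1292 0.0265] [ 0.68 -0.15  0.05]
6.55 [0.5742 0.1293 0.0267] [ 0.01 -1.11 -1.32]
at [0.5742 0.1293 0.0267] jaw yaw 82.25 open 0.206 t 6.55
rot rows 1 : [ 0.004  0.027 -0.004] 0
lin rows 1 : [ 0.067 -0.03   0.073] 0  total(units) [ 0.067 -0.03   0.073]
```

Call:
{"name": "arm_command", "arguments": {"motion": "0.02 0 0.025 0.004 0.027 0 0;0 0 0.015 0 0 0 0;0 0 0.008 0 0 0 0"}}

```text
time_s: 6.85
eef_pos: [0.5711, 0.13, 0.0179]
eef_rot: [-0.0, 0.068, 0.998, 0.0]
wrist_force: [-1.3, 0.1, -1.3]
opening: 0.206
```

Run:
```python
from h import *
for i in range(2):
    camera('wrist'); o=get_obs(); print(o['time_s'],o['eef_pos'].round(4),o['wrist_force'].round(2))
plan([.56,.125,.012],82.5,0)
c=snap('scene','s4.png');I=c['img'][120:260,220:420];cv2.imwrite('pics/s4z.png',cv2.resize(I[:,:,::-1],None,fx=4,fy=4))
```

```text
6.9 [0.5708 0.13   0.0175] [-0.26  0.26 -1.48]
6.95 [0.5708 0.13   0.0176] [-0.28  0.01 -1.01]
at [0.5708 0.13   0.0176] jaw yaw 82.26 open 0.204 t 6.95
lin rows 1 : [ 0.05  -0.032  0.028] 0  total(units) [ 0.05  -0.032  0.028]
```

View pics/s4z.png

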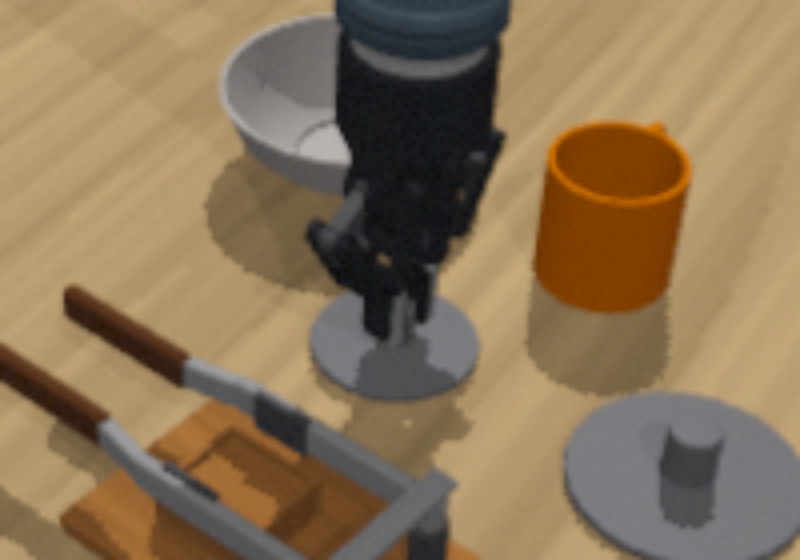

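Call:
{"name": "arm_command", "arguments": {"motion": "0 0 0.012 0 0 0 0;0 0 0.012 0 0 0 0;0 0 0.01 0 0 0 0"}}

```text
time_s: 7.25
eef_pos: [0.5713, 0.13, 0.0138]
eef_rot: [-0.0, 0.067, 0.998, 0.0]
wrist_force: [-14.0, -2.3, 33.3]
opening: 0.207
```

Run:
```python
from h import *
for i in range(2):
    camera('wrist'); o=get_obs(); print(o['time_s'],o['eef_pos'].round(4),o['wrist_force'].round(2))
```

```text
7.3 [0.5713 0.13   0.0139] [-9.38 -1.34 18.61]
7.35 [0.5713 0.13   0.0139] [-9.63 -1.94 19.  ]
```

Call:
{"name": "arm_command", "arguments": {"motion": "0 0 -0.005 0 0 0 0.15;0 0 0 0 0 0 0.35;0 0 0 0 0 0 0.5;0 0 0 0 0 0 0.5;0 0 0 0 0 0 0.5;0 0 -0.1 0 0 0 0.6;0 0 -0.15 0 0 0 1;0 0 -0.18 0 0 0 1;0 0 -0.18 0 0 0 1;0 0 -0.18 0 0 0 1"}}

```text
time_s: 8.18
eef_pos: [0.5637, 0.1296, 0.1665]
eef_rot: [-0.011, 0.068, 0.998, -0.001]
wrist_force: [0.5, 0.4, 0.1]
opening: 0.997
```

Run:
```python
from h import *
T=tool();c=snap('scene','s5.png');I=c['img'][120:260,220:420];cv2.imwrite('pics/s5z.png',cv2.resize(I[:,:,::-1],None,fx=4,fy=4))
plan([.639,-.251,.20],-28,1)
```

```text
at [0.5685 0.1299 0.1752] jaw yaw 82.28 open 1.001 t 8.23
rot rows 17 : [-0.001 -0.     0.108] 1
lin rows 11 : [-0.138  0.11  -0.011] 1  total(units) [-1.516  1.205 -0.124]
```

View pics/s5z.png

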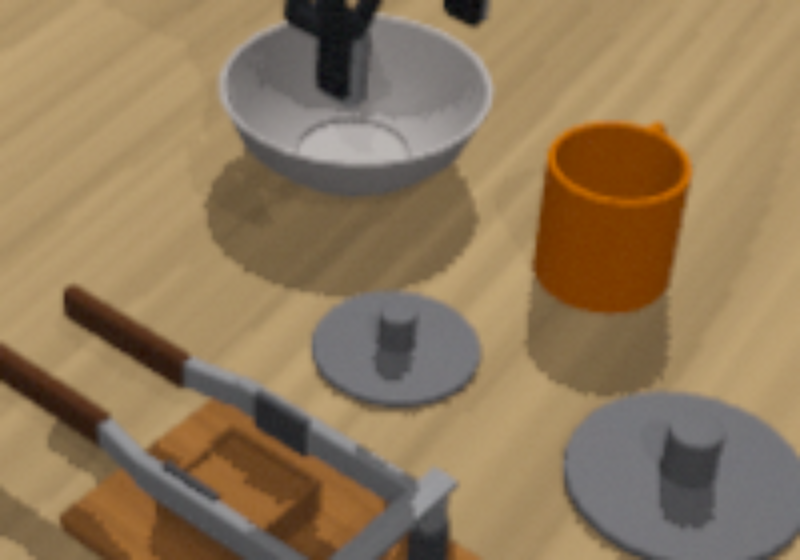

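Call:
{"name": "arm_command", "arguments": {"motion": "0 0 -0.05 0 0 0.108 1;0 0 -0.05 0 0 0.108 1;0 0 -0.05 0 0 0.108 1;0 0 0 0 0 0.108 1;0 0 0 0 0 0.108 1;0 0 0 0 0 0.108 1;0 0 0 0 0 0.108 1;0 0 0 0 0 0.108 1;0 0 0 0 0 0.108 1;0 0 0 0 0 0.108 1"}}

```text
time_s: 9.07
eef_pos: [0.5725, 0.1299, 0.2103]
eef_rot: [0.001, 0.612, 0.791, 0.001]
wrist_force: [-0.3, -0.0, -0.0]
opening: 1.0
```

Call:
{"name": "arm_command", "arguments": {"motion": "0 0 0 0 0 0.108 1;0 0 0 0 0 0.108 1;0 0 0 0 0 0.108 1;0 0 0 0 0 0.108 1;0 0 0 0 0 0 1"}}

```text
time_s: 9.48
eef_pos: [0.5721, 0.1298, 0.2072]
eef_rot: [-0.0, 0.783, 0.623, -0.0]
wrist_force: [0.7, -1.3, -0.3]
opening: 1.0
```

Run:
```python
from h import *
plan([.575,-.11,.23],-7.5,1)
c=snap('top','t6.png');I=c['img'][160:285,255:415];cv2.imwrite('pics/t6z.png',cv2.resize(I[:,:80,::-1],None,fx=4.8,fy=4.8,interpolation=cv2.INTER_CUBIC))
```

```text
at [0.5721 0.1298 0.2072] jaw yaw -12.99 open 1.0 t 9.48
rot rows 1 : [-0.001 -0.    -0.092] 1
lin rows 7 : [-0.17   0.024 -0.016] 1  total(units) [-1.187  0.171 -0.114]
```

View pics/t6z.png

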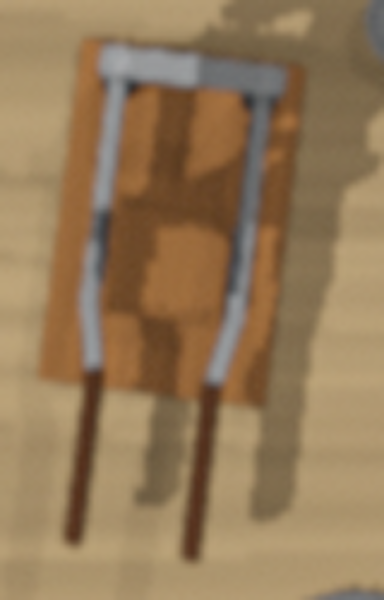

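Run:
```python
from h import *
plan([.575,-.03,.21],-7.5,1)
```

```text
at [0.572  0.1298 0.2072] jaw yaw -12.67 open 1.0 t 9.53
rot rows 1 : [-0.001 -0.    -0.086] 1
lin rows 5 : [-0.158  0.024 -0.003] 1  total(units) [-0.79   0.119 -0.014]
```

Call:
{"name": "arm_command", "arguments": {"motion": "-0.158 0.024 0 0 0 -0.086 1;-0.158 0.024 0 0 0 0 1;-0.158 0.024 0 0 0 0 1;-0.158 0.024 0 0 0 0 1;-0.158 0.024 0 0 0 0 1;0 0 0 0 0 0 1;0 0 0 0 0 0 1"}}

```text
time_s: 10.12
eef_pos: [0.574, -0.0347, 0.2051]
eef_rot: [-0.001, 0.739, 0.673, -0.0]
wrist_force: [-0.5, 0.3, 0.4]
opening: 1.003
```

Run:
```python
from h import *
camera('wrist');camera('wrist')
plan([.575,-.03,.21],-7.5,1)
T=tool();c=snap('wrist','w7.png');P=T@np.array(c['mount']);np.save('P7',P);np.save('K',c['intrinsics'])
```

```text
at [ 0.574  -0.0336  0.2051] jaw yaw -5.32 open 0.996 t 10.22
rot rows 1 : [-0.001 -0.001  0.036] 1
lin rows 1 : [ 0.018  0.002 -0.025] 1  total(units) [ 0.018  0.002 -0.025]
```

View pics/w7.png

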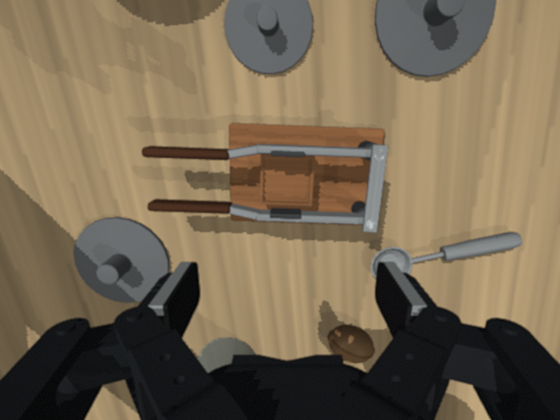

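Run:
```python
from h import *
t=cv2.imread('pics/w7.png')
cv2.imwrite('pics/w7z.png',cv2.resize(t[110:245,130:400],None,fx=2.96,fy=2.96,interpolation=cv2.INTER_CUBIC))
```

```text
(no output)
```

View pics/w7z.png

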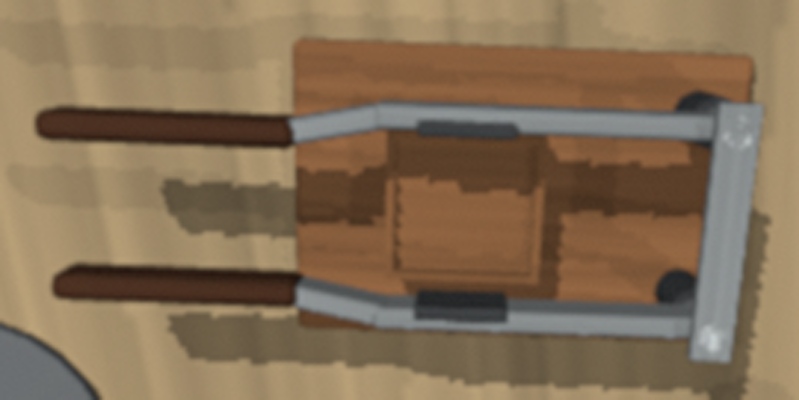

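```bash
cat > m2.py <<'E'
from h import *
P=np.load('P7.npy');c={'intrinsics':np.load('K.npy')}
W=lambda u,v,z: pt(c,130+u/2.96-.33,110+v/2.96-.33,z,P)
L=[('TL',296,38,.012,-65,56),('TR',752,57,.012,105,56),('BL',300,325,.012,-65,-56),
('hl',37,123,.05,-125,None),('hr',55,283,.05,-125,None),('hl0',290,130,.05,-45,None),('hr0',298,288,.05,-45,None),
('pBL',397,272,.034,-25,-24),('pBR',533,276,.034,25,-24),
('jl',(418+520)/2,124,.061,0,None),('jr',(415+507)/2,294,.061,0,None)]
yaw=np.radians(-7.5);ex=np.array([np.cos(yaw),np.sin(yaw)]);ey=np.array([-ex[1],ex[0]])
for n,u,v,z,a,b in L:
    p=W(u,v,z); s=f'{n} {p.round(4)}'
    if b is not None: s+=f' origin {(p[:2]-ex*a/1e3-ey*b/1e3).round(4)}'
    else: s+=f' xfoot {(p[:2]-ex*a/1e3).round(4)}'
    print(s)
E
python3 m2.py
```

```text
TL [0.5184 0.0398 0.012 ] origin [ 0.5756 -0.0242]
TR [0.6829 0.0177 0.012 ] origin [ 0.5715 -0.0241]
BL [ 0.5036 -0.0692  0.012 ] origin [ 0.5754 -0.0222]
hl [0.4362 0.0211 0.05  ] xfoot [0.5602 0.0048]
hr [ 0.4296 -0.0336  0.05  ] xfoot [ 0.5535 -0.0499]
hl0 [0.5192 0.0111 0.05  ] xfoot [0.5638 0.0052]
hr0 [ 0.5137 -0.0433  0.05  ] xfoot [ 0.5583 -0.0491]
pBL [ 0.547  -0.0451  0.034 ] origin [ 0.575  -0.0245]
pBR [ 0.5964 -0.0512  0.034 ] origin [ 0.5748 -0.0241]
jl [0.5784 0.0087 0.061 ] xfoot [0.5784 0.0087]
jr [ 0.5705 -0.0474  0.061 ] xfoot [ 0.5705 -0.0474]
```

Run:
```python
from h import *
plan([.639,-.252,.19],-28,1)
```

```text
at [ 0.574  -0.0328  0.2051] jaw yaw -5.29 open 0.998 t 10.27
rot rows 4 : [-0.    -0.     0.095] 1
lin rows 7 : [-0.116  0.114  0.011] 1  total(units) [-0.815  0.801  0.076]
```

Call:
{"name": "arm_command", "arguments": {"motion": "0 0 0 0 0 0.095 1;0 0 0 0 0 0.095 1;0 0 0 0 0 0.095 1;-0.116 0.114 0.011 0 0 0.095 1;-0.116 0.114 0.011 0 0 0 1;-0.116 0.114 0.011 0 0 0 1;-0.116 0.114 0.011 0 0 0 1;-0.116 0.114 0.011 0 0 0 1;-0.116 0.114 0.011 0 0 0 1;-0.1 0.1 0.011 0 0 0 1"}}

```text
time_s: 11.1
eef_pos: [0.6452, -0.2306, 0.1888]
eef_rot: [-0.003, 0.852, 0.523, 0.001]
wrist_force: [-0.2, 1.1, -0.0]
opening: 1.002
```

Call:
{"name": "arm_command", "arguments": {"motion": "0 0 0 0 0 0 1;0 0 0 0 0 0 1"}}

```text
time_s: 11.27
eef_pos: [0.6465, -0.2338, 0.1871]
eef_rot: [-0.002, 0.852, 0.523, 0.001]
wrist_force: [-0.3, 0.3, 0.3]
opening: 1.002
```

Run:
```python
from h import *
camera('wrist');camera('wrist')
plan([.639,-.252,.19],-28,1)
T=tool();c=snap('wrist','w8.png');P=T@np.array(c['mount']);np.save('P8',P)
t=cv2.imread('pics/w8.png')
print(proj(c,[.639,-.252,.02],P),search_frame('wrist','nut'))
cv2.imwrite('pics/w8z.png',cv2.resize(t[100:300,180:400],None,fx=3,fy=3,interpolation=cv2.INTER_CUBIC))
```

```text
at [ 0.6461 -0.233   0.1873] jaw yaw -26.89 open 1.002 t 11.37
rot rows 1 : [-0.003 -0.004  0.018] 1
lin rows 1 : [-0.101  0.013 -0.013] 1  total(units) [-0.101  0.013 -0.013]
[289.69255937 208.55430005] [{'box': [261.7, 187.1, 323.0, 231.1], 'conf': 0.56}]
```

View pics/w8z.png

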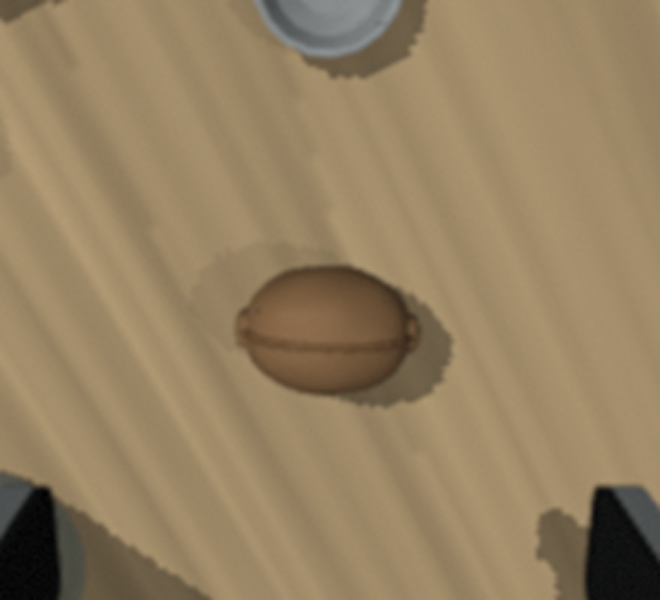

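```bash
cat>m3.py<<'E'
from h import *
P=np.load('P8.npy');c={'intrinsics':np.load('K.npy')}
W=lambda u,v,z: pt(c,180+u/3-.33,100+v/3-.33,z,P)
a=W(240,325,.02);b=W(418,331,.02);print(a,b,np.linalg.norm(a-b),(a+b)/2,np.degrees(np.arctan2(*(b-a)[1::-1])))
plan(list(((a+b)/2)[:2])+[.12],-27.5,1)
E
python3 m3.py
```

```text
[ 0.6104517  -0.23684505  0.02      ] [ 0.66644553 -0.26773068  0.02      ] 0.063947093002815 [ 0.63844861 -0.25228786  0.02      ] -28.880676309379506
at [ 0.6462 -0.2325  0.1879] jaw yaw -26.86 open 0.996 t 11.47
rot rows 1 : [-0.002 -0.004  0.011] 1
lin rows 2 : [-0.053  0.006  0.17 ] 1  total(units) [-0.106  0.011  0.339]
```

Call:
{"name": "arm_command", "arguments": {"motion": "-0.053 0.006 0.12 -0.002 -0.004 0.02 1;-0.053 0.006 0.12 0 0 0.01 1;0 0 0.05 0 0 0 1;0 0 0 0 0 0 1;0 0 0 0 0 0 1"}}

```text
time_s: 11.88
eef_pos: [0.6408, -0.2459, 0.1325]
eef_rot: [0.002, 0.858, 0.514, 0.002]
wrist_force: [-0.1, -0.0, 0.1]
opening: 1.003
```

Run:
```python
from h import *
camera('wrist');camera('wrist')
plan([.6385,-.2523,.08],-28.7,1)
T=tool();c=snap('wrist','w9.png');P=T@np.array(c['mount']);np.save('P9',P)
```

```text
at [ 0.6413 -0.2461  0.1333] jaw yaw -28.19 open 0.996 t 11.98
rot rows 1 : [ 0.006 -0.001  0.008] 1
lin rows 2 : [-0.017  0.001  0.133] 1  total(units) [-0.034  0.003  0.266]
```

View pics/w9.png

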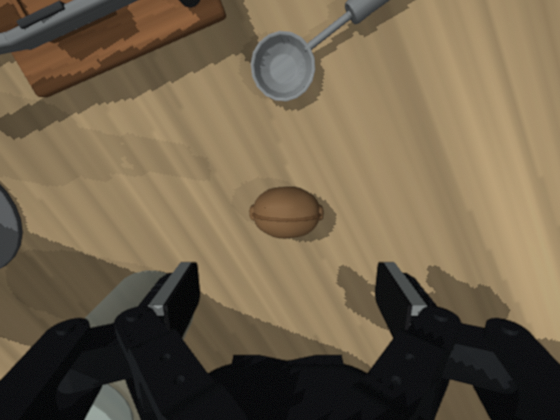

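Run:
```python
from h import *
P=np.load('P9.npy');c={'intrinsics':np.load('K.npy')}
a=pt(c,251,212,.02,P);b=pt(c,322,212,.02,P);print((a+b)/2,np.linalg.norm(a-b),np.degrees(np.arctan2(*(b-a)[1::-1])))
p=(a+b)/2*.6+.4*np.array([.6385,-.2523,0])
plan([p[0],p[1],.06],-28.5,1)
plan([p[0],p[1],.006],-28.5,1)
```

```text
[ 0.6379191  -0.25278717  0.02      ] 0.0633517653722335 -28.332864817301527
at [ 0.6415 -0.2465  0.1337] jaw yaw -28.2 open 1.0 t 12.03
rot rows 1 : [ 0.007 -0.001  0.005] 1
lin rows 3 : [-0.012 -0.     0.123] 1  total(units) [-0.035 -0.     0.368]
at [ 0.6415 -0.2465  0.1337] jaw yaw -28.2 open 1.0 t 12.03
rot rows 1 : [ 0.007 -0.001  0.005] 1
lin rows 4 : [-0.009 -0.     0.16 ] 1  total(units) [-0.035 -0.     0.638]
```

Call:
{"name": "arm_command", "arguments": {"motion": "-0.02 0 0.1 0.007 0 0.005 1;-0.012 0 0.1 0 0 0 1;0 0 0.1 0 0 0 1;0 0 0.05 0 0 0 1;0 0 0 0 0 0 1;0 0 0 0 0 0 1"}}

```text
time_s: 12.53
eef_pos: [0.6425, -0.2538, 0.0649]
eef_rot: [0.004, 0.859, 0.512, 0.002]
wrist_force: [0.4, -0.4, 1.0]
opening: 1.0
```

Run:
```python
from h import *
camera('wrist');camera('wrist')
plan([.638,-.2526,.006],-28.5,1)
T=tool();c=snap('wrist','w10.png');P=T@np.array(c['mount']);np.save('P10',P)
```

```text
at [ 0.6428 -0.2539  0.0657] jaw yaw -28.44 open 1.004 t 12.63
rot rows 1 : [ 0.01  -0.     0.001] 1
lin rows 2 : [-0.003 -0.012  0.149] 1  total(units) [-0.006 -0.024  0.299]
```

View pics/w10.png

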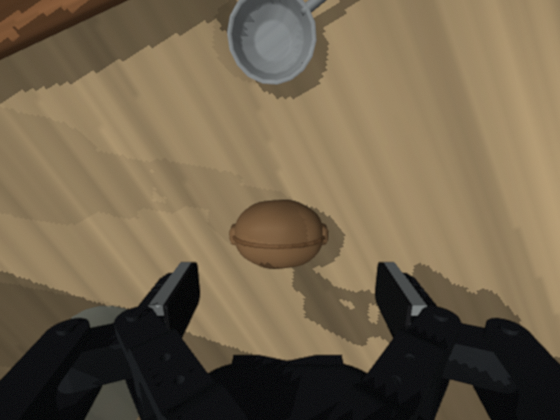

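Call:
{"name": "arm_command", "arguments": {"motion": "-0.006 -0.024 0.08 0.01 0 0 1;0 0 0.08 0 0 0 1;0 0 0.05 0 0 0 1;0 0 0.03 0 0 0 1;0 0 0 0 0 0 1;0 0 0 0 0 0 1"}}

```text
time_s: 13.18
eef_pos: [0.6402, -0.2542, 0.0183]
eef_rot: [0.003, 0.859, 0.512, 0.001]
wrist_force: [0.2, -0.4, 0.0]
opening: 0.998
```

Run:
```python
from h import *
camera('wrist');camera('wrist')
plan([.638,-.2526,.006],-28.5,1)
T=tool();c=snap('wrist','w11.png')
```

```text
at [ 0.6404 -0.2543  0.0188] jaw yaw -28.43 open 1.0 t 13.28
lin rows 1 : [ 0.002 -0.015  0.064] 1  total(units) [ 0.002 -0.015  0.064]
```

View pics/w11.png

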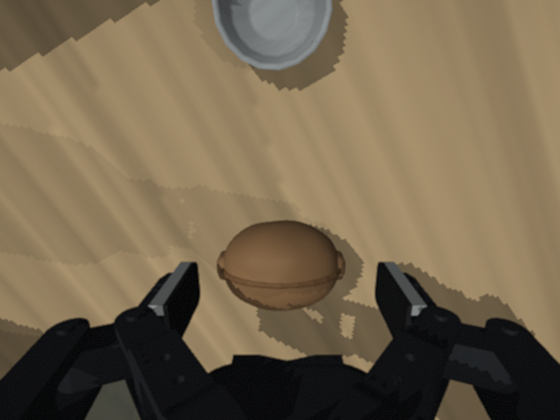

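Call:
{"name": "arm_command", "arguments": {"motion": "0.002 -0.015 0.04 0 0 0 1;0 0 0.03 0 0 0 1;0 0 0.015 0 0 0 1;0 0 0 0 0 0 1;0 0 0 0 0 0 1"}}

```text
time_s: 13.75
eef_pos: [0.6393, -0.2532, 0.0024]
eef_rot: [0.005, 0.859, 0.512, 0.002]
wrist_force: [0.4, 0.2, 0.2]
opening: 1.003
```

Run:
```python
from h import *
camera('wrist');camera('wrist')
plan([.638,-.2526,.001],-28.5,1)
T=tool();c=snap('wrist','w12.png')
```

```text
at [ 0.6393 -0.2531  0.0025] jaw yaw -28.42 open 1.001 t 13.85
rot rows 1 : [0.01  0.001 0.001] 1
lin rows 1 : [-0.001 -0.007  0.008] 1  total(units) [-0.001 -0.007  0.008]
```

View pics/w12.png

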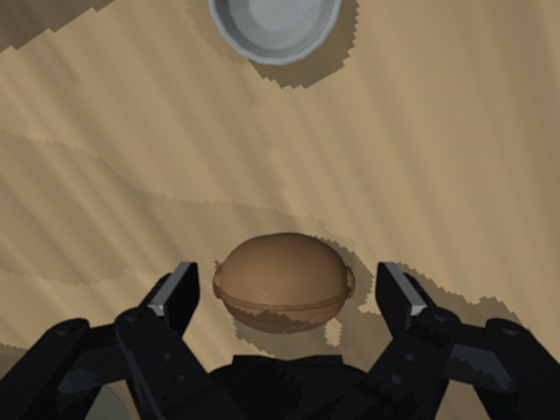

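Call:
{"name": "arm_command", "arguments": {"motion": "-0.006 -0.008 0.004 0.01 0 0 1;0 0 0 0 0 0 0.85;0 0 0 0 0 0 0.7;0 0 0 0 0 0 0.6;0 0 0 0 0 0 0.5;0 0 0 0 0 0 0.5"}}

```text
time_s: 14.4
eef_pos: [0.6383, -0.2544, 0.0037]
eef_rot: [0.001, 0.859, 0.512, 0.0]
wrist_force: [0.3, -0.1, -0.7]
opening: 0.751
```

Run:
```python
from h import *
camera('wrist');o=get_obs();print(o['opening'],o['wrist_force'],o['eef_pos'])
T=tool();c=snap('wrist','w13.png')
```

```text
0.754241268848881 [ 0.03501472 -0.32607942  0.06445804] [ 0.63822794 -0.25432148  0.00356285]
```

View pics/w13.png

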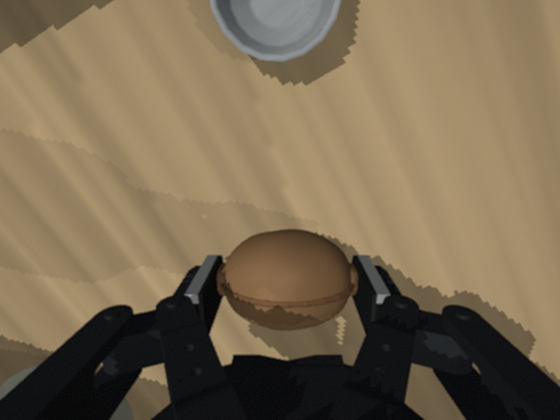

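Call:
{"name": "arm_command", "arguments": {"motion": "0 0 -0.08 0 0 0 0.5;0 0 -0.15 0 0 0 0.5;0 0 -0.18 0 0 0 0.5;0 0 -0.18 0 0 0 0.5;0 0 -0.18 0 0 0 0.5;0 0 0 0 0 0 0.5"}}

```text
time_s: 15.0
eef_pos: [0.6353, -0.2523, 0.1638]
eef_rot: [-0.003, 0.859, 0.512, -0.002]
wrist_force: [2.6, -0.2, 1.3]
opening: 0.751
```

Run:
```python
from h import *
camera('wrist');camera('wrist')
plan([.575,-.0238,.16],-7.6,.5)
```

```text
at [ 0.6326 -0.2508  0.1573] jaw yaw -28.43 open 0.757 t 15.1
rot rows 4 : [-0.004 -0.001 -0.087] 0.5
lin rows 7 : [ 0.155 -0.062 -0.002] 0.5  total(units) [ 1.087 -0.436 -0.014]
```

Call:
{"name": "arm_command", "arguments": {"motion": "0 0 0 0 0 -0.087 0.5;0 0 0 0 0 -0.087 0.5;0 0 0 0 0 -0.087 0.5;0 0 0 0 0 -0.087 0.5;0.155 -0.062 0 0 0 0 0.5;0.155 -0.062 0 0 0 0 0.5;0.155 -0.062 0 0 0 0 0.5;0.155 -0.062 0 0 0 0 0.5;0.155 -0.062 0 0 0 0 0.5"}}

```text
time_s: 15.85
eef_pos: [0.5784, -0.0874, 0.1458]
eef_rot: [-0.018, 0.749, 0.662, -0.008]
wrist_force: [0.3, 0.1, -0.6]
opening: 0.755
```

Run:
```python
from h import *
plan([.575,-.0238,.14],-7.6,.5)
```

```text
at [ 0.5784 -0.0874  0.1458] jaw yaw -7.04 open 0.755 t 15.85
rot rows 1 : [-0.036 -0.012  0.009] 0.5
lin rows 2 : [ 0.157 -0.029  0.015] 0.5  total(units) [ 0.313 -0.059  0.029]
```

Call:
{"name": "arm_command", "arguments": {"motion": "0.1 -0.02 0.01 -0.018 -0.006 0.005 0.5;0.1 -0.02 0 -0.018 -0.006 0.005 0.5;0.08 -0.015 0 0 0 0 0.5;0.03 0 0 0 0 0 0.5;0 0 0 0 0 0 0.5;0 0 0 0 0 0 0.5"}}

```text
time_s: 16.35
eef_pos: [0.5646, -0.0127, 0.1351]
eef_rot: [-0.008, 0.75, 0.661, -0.005]
wrist_force: [-0.2, 0.1, -0.2]
opening: 0.755
```

Run:
```python
from h import *
camera('wrist');camera('wrist')
plan([.575,-.0238,.14],-7.6,.5)
T=tool();c=snap('wrist','w14.png');P=T@np.array(c['mount']);np.save('P14',P)
yaw=np.radians(-7.6);ex=np.array([np.cos(yaw),np.sin(yaw)]);ey=np.array([-ex[1],ex[0]]);O=np.array([.575,-.0238])
I=c['img'][:,:,::-1].copy()
for a,b,z in [(-28,-27,.034),(-28,27,.034),(28,-27,.034),(28,27,.034),(-65,56,.012),(-65,-56,.012),(105,56,.012),(105,-56,.012),(-125,27,.05),(-125,-27,.05),(85,0,.066)]:
    p=O+ex*a/1e3+ey*b/1e3; q=proj(c,[*p,z],P); cv2.circle(I,tuple(int(round(v)) for v in q),2,(0,0,255) if z<.03 else (0,255,0) if z<.04 else (255,0,0),-1)
cv2.imwrite('pics/w14o.png',I)
```

```text
at [ 0.565  -0.0135  0.1354] jaw yaw -7.34 open 0.752 t 16.45
rot rows 1 : [-0.018 -0.003  0.004] 0.5
lin rows 1 : [-0.044  0.057 -0.023] 0.5  total(units) [-0.044  0.057 -0.023]
```

View pics/w14o.png

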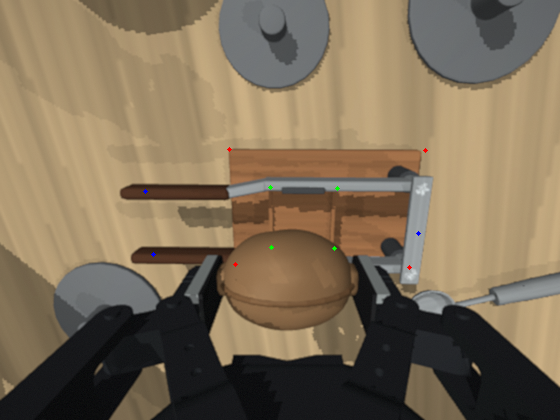

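Call:
{"name": "arm_command", "arguments": {"motion": "-0.044 0.057 0 -0.018 -0.003 0.004 0.5;0 0 0.06 0 0 0 0.5;0 0 0 0 0 0 0.5;0 0 0 0 0 0 0.5"}}

```text
time_s: 16.83
eef_pos: [0.5779, -0.0289, 0.1225]
eef_rot: [0.002, 0.754, 0.657, 0.001]
wrist_force: [0.6, 0.7, 0.3]
opening: 0.755
```

```bash
cat > ov.py <<'E'
from h import *
import sys
def ov(f,O=(.575,-.0238),yd=-7.6):
    T=tool();c=snap('wrist','tmp.png');P=T@np.array(c['mount'])
    yaw=np.radians(yd);ex=np.array([np.cos(yaw),np.sin(yaw)]);ey=np.array([-ex[1],ex[0]]);O=np.array(O)
    I=cv2.resize(c['img'][:,:,::-1],None,fx=1.42,fy=1.42,interpolation=cv2.INTER_CUBIC)
    for a,b,z in [(-28,-27,.034),(-28,27,.034),(28,-27,.034),(28,27,.034),(-65,56,.012),(-65,-56,.012),(105,56,.012),(105,-56,.012),(-85,27,.05),(-85,-27,.05),(85,0,.066)]:
        p=O+ex*a/1e3+ey*b/1e3; q=proj(c,[*p,z],P); cv2.circle(I,tuple(int(round(v*1.42)) for v in q),2,(0,0,255) if z<.03 else (0,255,0) if z<.04 else (255,0,0),-1)
    cv2.imwrite('pics/'+f,I)
    d=T[:2,3]-O; print('TCP in cracker',(d@ex).round(4),(d@ey).round(4),'z',T[2,3].round(4))
E
python3 - <<'E'
from ov import *
camera('wrist');camera('wrist')
plan([.575,-.0238,.1],-7.6,.5)
ov('w15.png')
E
```

```text
at [ 0.5772 -0.0284  0.1223] jaw yaw -7.87 open 0.753 t 16.93
lin rows 1 : [ 0.021 -0.014  0.111] 0.5  total(units) [ 0.021 -0.014  0.111]
TCP in cracker 0.0028 -0.0042 z 0.1223
```

View pics/w15.png

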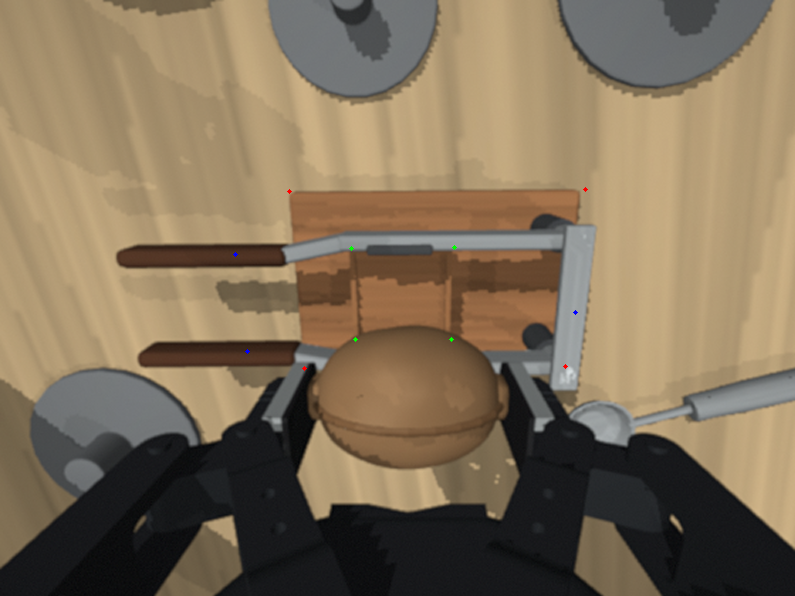

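Call:
{"name": "arm_command", "arguments": {"motion": "0.021 -0.014 0.06 0 0 0 0.5;0 0 0.07 0 0 0 0.5;0 0 0 0 0 0 0.5;0 0 0 0 0 0 0.5"}}

```text
time_s: 17.32
eef_pos: [0.5752, -0.0224, 0.0952]
eef_rot: [0.002, 0.754, 0.657, 0.002]
wrist_force: [-0.1, 0.2, -0.7]
opening: 0.753
```

Run:
```python
from ov import *
camera('wrist');camera('wrist')
plan([.575,-.0238,.06],-7.6,.5)
ov('w16.png')
```

```text
at [ 0.5752 -0.0225  0.0955] jaw yaw -7.83 open 0.755 t 17.42
lin rows 1 : [-0.007  0.     0.178] 0.5  total(units) [-0.007  0.     0.178]
TCP in cracker -0.0 0.0013 z 0.0955
```

View pics/w16.png

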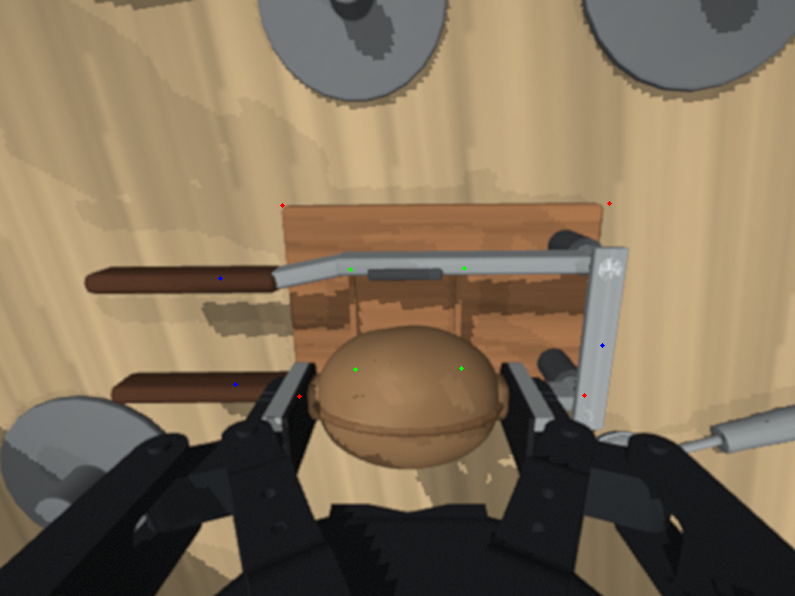

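Call:
{"name": "arm_command", "arguments": {"motion": "-0.005 0 0.07 0 0 0 0.5;0 0 0.05 0 0 0 0.5;0 0 0 0 0 0 0.5;0 0 0 0 0 0 0.5"}}

```text
time_s: 17.8
eef_pos: [0.5777, -0.0239, 0.0738]
eef_rot: [0.005, 0.754, 0.657, 0.003]
wrist_force: [0.5, -0.2, -0.4]
opening: 0.756
```

Run:
```python
from ov import *
camera('wrist');camera('wrist')
plan([.575,-.0238,.034],-7.6,.5)
ov('w17.png')
print(get_obs()['wrist_force'])
c=snap('scene','s17.png');I=c['img'][180:310,200:360];cv2.imwrite('pics/s17z.png',cv2.resize(I[:,:,::-1],None,fx=4.5,fy=4.5))
```

```text
at [ 0.5778 -0.0239  0.074 ] jaw yaw -7.81 open 0.751 t 17.9
rot rows 1 : [ 0.011  0.001 -0.003] 0.5
lin rows 2 : [-0.001 -0.007  0.1  ] 0.5  total(units) [-0.001 -0.014  0.2  ]
TCP in cracker 0.0028 0.0002 z 0.074
[ 0.67056236  0.09722133 -1.06450257]
```

View pics/w17.png

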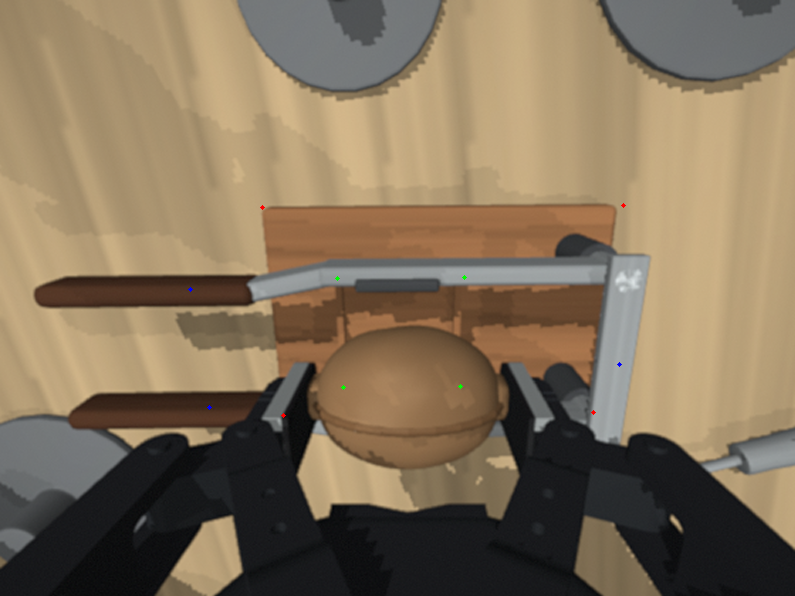

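View pics/s17z.png

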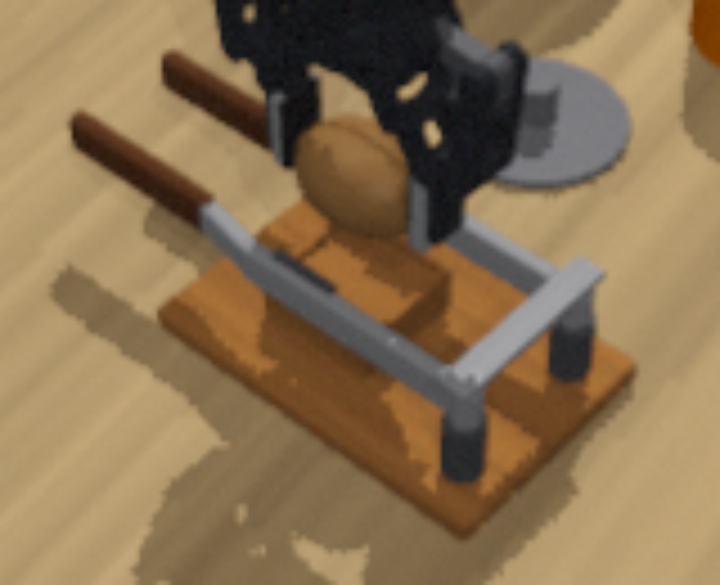

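Call:
{"name": "arm_command", "arguments": {"motion": "0 -0.014 0.06 0.01 0 -0.003 0.5;0 0 0.04 0 0 0 0.5;0 0 0.02 0 0 0 0.5;0 0 0 0 0 0 0.5;0 0 0 0 0 0 0.5"}}

```text
time_s: 18.42
eef_pos: [0.5756, -0.0237, 0.0484]
eef_rot: [0.001, 0.752, 0.659, 0.0]
wrist_force: [0.2, 0.4, -1.0]
opening: 0.758
```

Run:
```python
from ov import *
camera('wrist');camera('wrist')
plan([.575,-.0238,.034],-7.6,.5)
ov('w18.png')
print(get_obs()['wrist_force'])
c=snap('scene','s18.png');I=c['img'][180:310,200:360];cv2.imwrite('pics/s18z.png',cv2.resize(I[:,:,::-1],None,fx=4.5,fy=4.5))
```

```text
at [ 0.5756 -0.0237  0.0486] jaw yaw -7.61 open 0.75 t 18.52
lin rows 1 : [-0.001 -0.003  0.073] 0.5  total(units) [-0.001 -0.003  0.073]
TCP in cracker 0.0006 0.0002 z 0.0486
[-0.36535255 -0.65949634 -0.74197006]
```

View pics/w18.png

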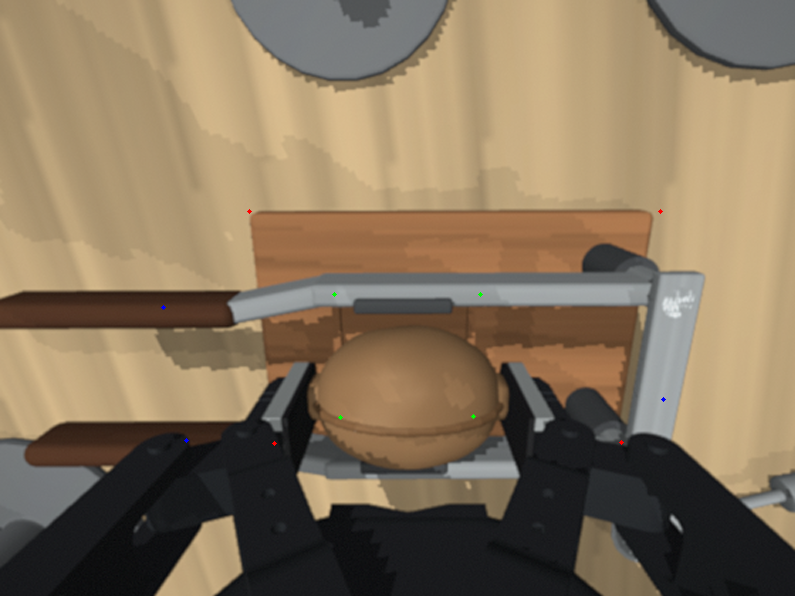

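View pics/s18z.png

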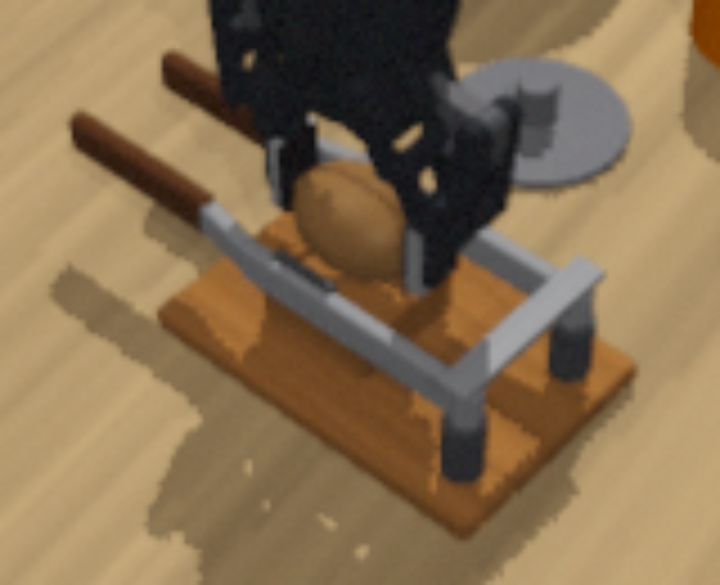

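Call:
{"name": "arm_command", "arguments": {"motion": "0 0 0.04 0 0 0 0.5;0 0 0.025 0 0 0 0.5;0 0 0.008 0 0 0 0.5;0 0 0 0 0 0 0.5"}}

```text
time_s: 18.95
eef_pos: [0.5769, -0.024, 0.034]
eef_rot: [0.003, 0.752, 0.659, 0.001]
wrist_force: [-0.7, 0.2, -0.9]
opening: 0.753
```

Run:
```python
from ov import *
camera('wrist');camera('wrist')
plan([.575,-.0238,.033],-7.6,.5)
ov('w19.png')
print(get_obs()['wrist_force'])
```

```text
at [ 0.5771 -0.0241  0.0344] jaw yaw -7.6 open 0.752 t 19.05
lin rows 1 : [-0.    -0.011  0.007] 0.5  total(units) [-0.    -0.011  0.007]
TCP in cracker 0.0021 0.0 z 0.0344
[-0.5428015   0.7961599  -0.78530116]
```

View pics/w19.png

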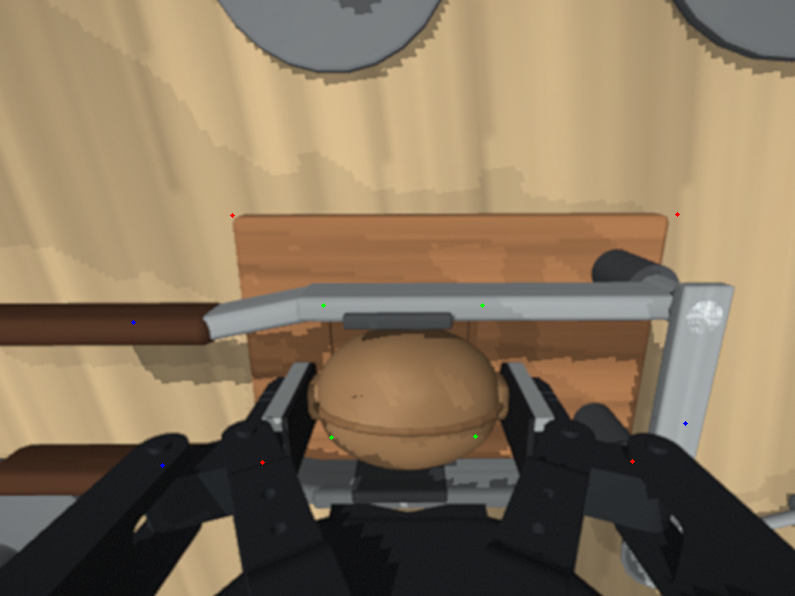

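Call:
{"name": "arm_command", "arguments": {"motion": "0 -0.014 0.005 0 0 0 0.5;0 0 0.007 0 0 0 0.5;0 0 0 0 0 0 0.5"}}

```text
time_s: 19.35
eef_pos: [0.5745, -0.0238, 0.0333]
eef_rot: [0.003, 0.752, 0.659, 0.001]
wrist_force: [0.1, 0.5, -0.4]
opening: 0.75
```

Run:
```python
from ov import *
camera('wrist');camera('wrist')
plan([.575,-.0238,.033],-7.6,.5)
print(get_obs()['wrist_force'])
```

```text
at [ 0.5747 -0.0238  0.0331] jaw yaw -7.6 open 0.755 t 19.45
rot rows 1 : [0.007 0.002 0.   ] 0.5
lin rows 1 : [0.    0.001 0.001] 0.5  total(units) [0.    0.001 0.001]
[-0.62202303  0.3152889   0.04250054]
```

Call:
{"name": "arm_command", "arguments": {"motion": "0 0 0.007 0.007 0 0 0.5;0 0 0 0 0 0 0.5"}}

```text
time_s: 19.62
eef_pos: [0.5751, -0.024, 0.0335]
eef_rot: [0.001, 0.752, 0.659, -0.001]
wrist_force: [0.2, 0.0, -0.9]
opening: 0.754
```

Run:
```python
from ov import *
camera('wrist');camera('wrist')
plan([.575,-.0238,.033],-7.6,.5)
print(get_obs()['wrist_force'])
c=snap('scene','s20.png');I=c['img'][180:310,200:360];cv2.imwrite('pics/s20z.png',cv2.resize(I[:,:,::-1],None,fx=4.5,fy=4.5))
```

```text
at [ 0.5751 -0.0239  0.0331] jaw yaw -7.59 open 0.756 t 19.72
lin rows 1 : [ 0.001 -0.001  0.001] 0.5  total(units) [ 0.001 -0.001  0.001]
[ 0.44444291 -0.44796154 -0.48255511]
```

View pics/s20z.png

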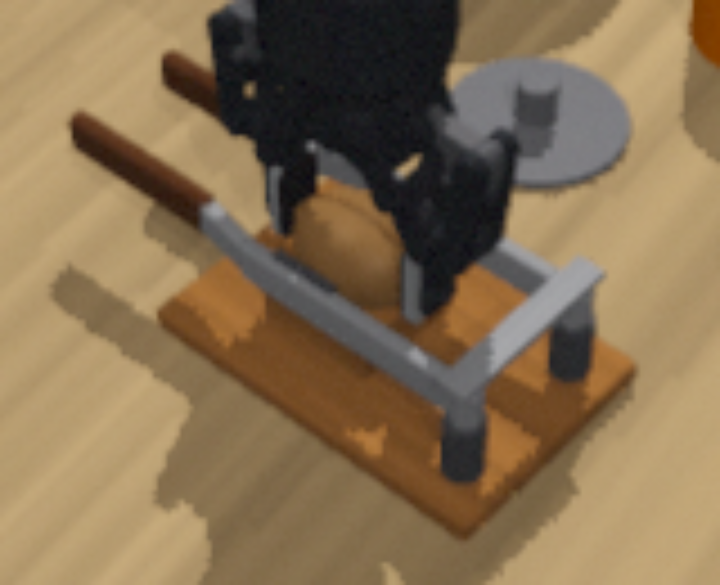

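Call:
{"name": "arm_command", "arguments": {"motion": "0 0 0.01 0 0 0 0.5;0 0 0.006 0 0 0 0.5"}}

```text
time_s: 19.93
eef_pos: [0.5752, -0.0239, 0.033]
eef_rot: [0.0, 0.752, 0.659, -0.001]
wrist_force: [-4.9, -0.6, 10.0]
opening: 0.754
```

Run:
```python
from ov import *
for i in range(3):
    camera('wrist');o=get_obs();print(o['wrist_force'].round(2),o['eef_pos'].round(4))
```

```text
[-6.64  0.6  14.86] [ 0.5752 -0.024   0.0329]
[-6.91  0.42 14.95] [ 0.5752 -0.024   0.033 ]
[-5.43  1.   13.21] [ 0.5752 -0.024   0.033 ]
```

Call:
{"name": "arm_command", "arguments": {"motion": "0 0 -0.003 0 0 0 0.8;0 0 0 0 0 0 0.9;0 0 0 0 0 0 1;0 0 0 0 0 0 1;0 0 0 0 0 0 1;0 0 0 0 0 0 1"}}

```text
time_s: 20.58
eef_pos: [0.575, -0.0239, 0.033]
eef_rot: [0.001, 0.752, 0.659, -0.001]
wrist_force: [-1.0, -0.3, -0.5]
opening: 0.999
```

Run:
```python
from ov import *
camera('wrist');camera('wrist');o=get_obs();print(o['wrist_force'].round(2),o['eef_pos'].round(4),o['opening'])
ov('w21.png')
```

```text
[-0.5  -0.66  0.35] [ 0.575  -0.0239  0.033 ] 1.000199972309384
TCP in cracker 0.0 -0.0001 z 0.033
```

View pics/w21.png

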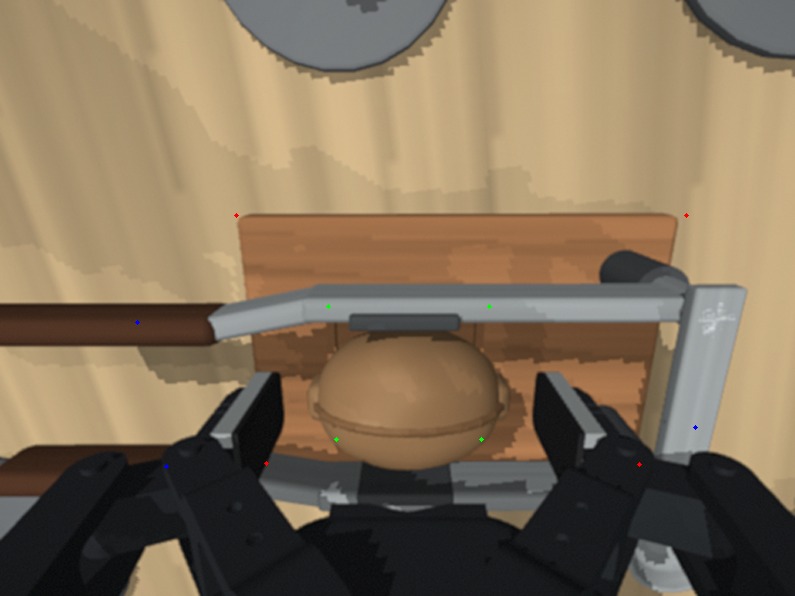

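Call:
{"name": "arm_command", "arguments": {"motion": "0 0 -0.06 0 0 0 1;0 0 -0.1 0 0 0 1;0 0 -0.15 0 0 0 1;0 0 -0.15 0 0 0 1;0 0 -0.15 0 0 0 1;0 0 0 0 0 0 1"}}

```text
time_s: 21.23
eef_pos: [0.5732, -0.0232, 0.1612]
eef_rot: [-0.002, 0.752, 0.659, -0.003]
wrist_force: [1.5, -0.7, 0.6]
opening: 1.001
```

Run:
```python
from ov import *
camera('wrist');camera('wrist')
ov('w22.png')
O=np.array([.575,-.0238]);a=np.radians(-7.6);p=O-.09*np.array([np.cos(a),np.sin(a)]);print(p)
plan([*p,.15],82.4,1)
```

```text
TCP in cracker -0.0045 0.0006 z 0.1562
[ 0.4857906  -0.01189692]
at [ 0.5694 -0.0223  0.1543] jaw yaw -7.58 open 0.999 t 21.38
rot rows 14 : [-0.001 -0.001 -0.107] 1
lin rows 3 : [ 0.14  -0.001  0.007] 1  total(units) [ 0.421 -0.004  0.021]
```

View pics/w22.png

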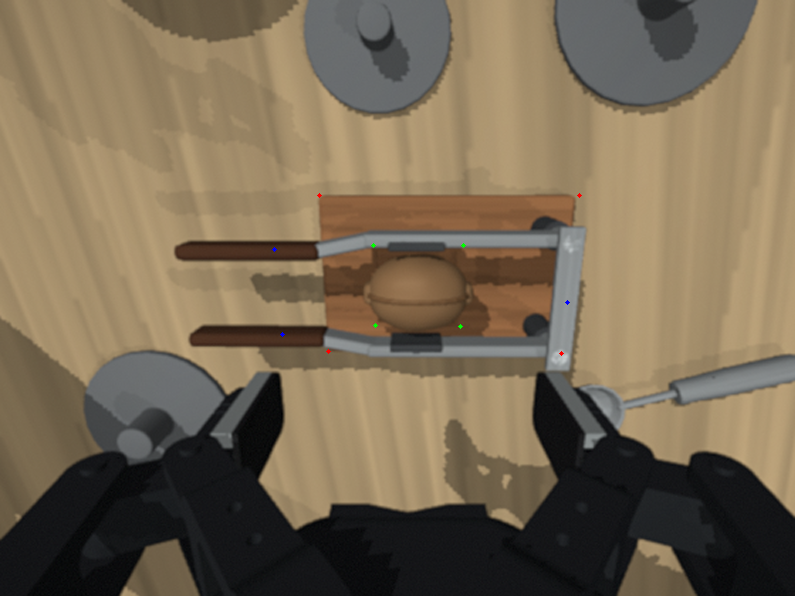

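Call:
{"name": "arm_command", "arguments": {"motion": "0 0 0 0 0 -0.107 1;0 0 0 0 0 -0.107 1;0 0 0 0 0 -0.107 1;0 0 0 0 0 -0.107 1;0 0 0 0 0 -0.107 1;0 0 0 0 0 -0.107 1;0 0 0 0 0 -0.107 1;0 0 0 0 0 -0.107 1;0 0 0 0 0 -0.107 1;0 0 0 0 0 -0.107 1"}}

```text
time_s: 22.22
eef_pos: [0.5565, -0.0194, 0.1364]
eef_rot: [-0.025, 0.263, 0.964, -0.002]
wrist_force: [0.5, -0.6, -0.3]
opening: 0.998
```

Call:
{"name": "arm_command", "arguments": {"motion": "0 0 0 0 0 -0.107 1;0 0 0 0 0 -0.107 1;0 0 0 0 0 -0.107 1;0.14 0 0 0 0 -0.1 1;0.14 0 0 0 0 0 1;0.12 0 0 0 0 0 1;0 0 0 0 0 0 1;0 0 0 0 0 0 1"}}

```text
time_s: 22.88
eef_pos: [0.463, -0.008, 0.1256]
eef_rot: [-0.04, 0.031, 0.999, 0.008]
wrist_force: [-0.2, -0.4, 0.3]
opening: 1.001
```

Run:
```python
from ov import *
camera('wrist');camera('wrist')
O=np.array([.575,-.0238]);a=np.radians(-7.6);p=O-.093*np.array([np.cos(a),np.sin(a)]);print(p)
plan([*p,.1],82.4,1)
ov('w23.png')
```

```text
[ 0.48281695 -0.01150016]
at [ 0.4638 -0.0082  0.1258] jaw yaw 86.44 open 0.999 t 22.98
rot rows 1 : [ 0.01  -0.077  0.068] 1
lin rows 1 : [-0.097 -0.004  0.129] 1  total(units) [-0.097 -0.004  0.129]
TCP in cracker -0.1123 0.0008 z 0.1258
```

View pics/w23.png

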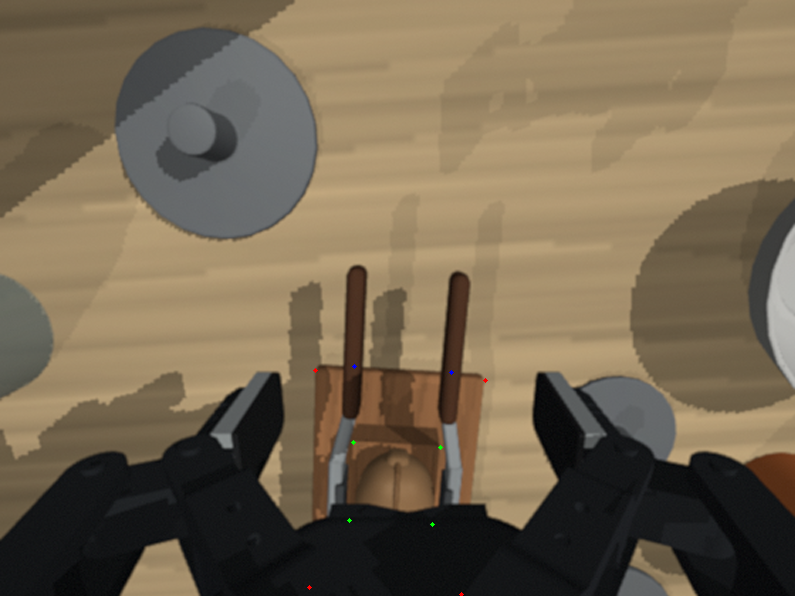

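Call:
{"name": "arm_command", "arguments": {"motion": "-0.09 -0.004 0 0.01 -0.077 0.068 1;0 0 0.06 0 0 0 1;0 0 0 0 0 0 1;0 0 0 0 0 0 1"}}

```text
time_s: 23.37
eef_pos: [0.4872, -0.0113, 0.1128]
eef_rot: [0.004, 0.068, 0.998, -0.001]
wrist_force: [0.8, -0.9, -0.1]
opening: 1.003
```

Run:
```python
from ov import *
camera('wrist');camera('wrist')
O=np.array([.575,-.0238]);a=np.radians(-7.6);p=O-.095*np.array([np.cos(a),np.sin(a)]);print(p)
plan([*p,.08],82.4,1)
ov('w24.png')
```

```text
[ 0.48083452 -0.01123564]
at [ 0.4867 -0.0112  0.1128] jaw yaw 82.19 open 1.002 t 23.47
rot rows 1 : [-0.001  0.006 -0.004] 1
lin rows 1 : [ 0.029 -0.004  0.164] 1  total(units) [ 0.029 -0.004  0.164]
TCP in cracker -0.0892 0.0008 z 0.1128
```

View pics/w24.png

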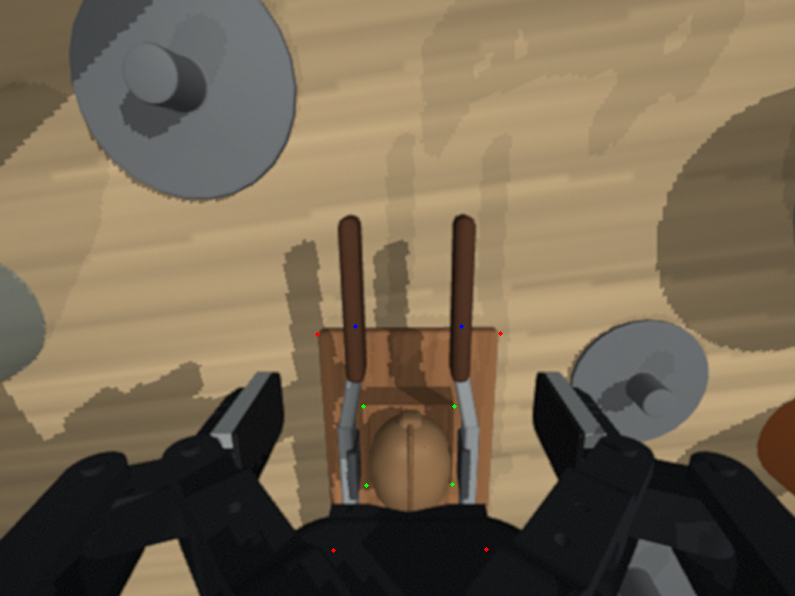

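Aligned. Descend to the grips.

Call:
{"name": "arm_command", "arguments": {"motion": "0.02 -0.003 0.1 0 0.005 -0.004 1;0 0 0.1 0 0 0 1;0 0 0.06 0 0 0 1;0 0 0 0 0 0 1;0 0 0 0 0 0 1"}}

```text
time_s: 23.93
eef_pos: [0.4862, -0.0123, 0.0624]
eef_rot: [0.003, 0.066, 0.998, -0.001]
wrist_force: [0.9, 0.1, -0.0]
opening: 1.002
```

Run:
```python
from ov import *
camera('wrist');camera('wrist')
plan([.4808,-.0112,.028],82.4,1)
ov('w25.png');print(get_obs()['wrist_force'])
```

```text
at [ 0.4865 -0.0124  0.063 ] jaw yaw 82.49 open 0.996 t 24.03
rot rows 1 : [-0.002  0.008  0.001] 1
lin rows 1 : [0.029 0.002 0.175] 1  total(units) [0.029 0.002 0.175]
TCP in cracker -0.0892 -0.0004 z 0.063
[0.04649523 0.36284194 1.32018938]
```

View pics/w25.png

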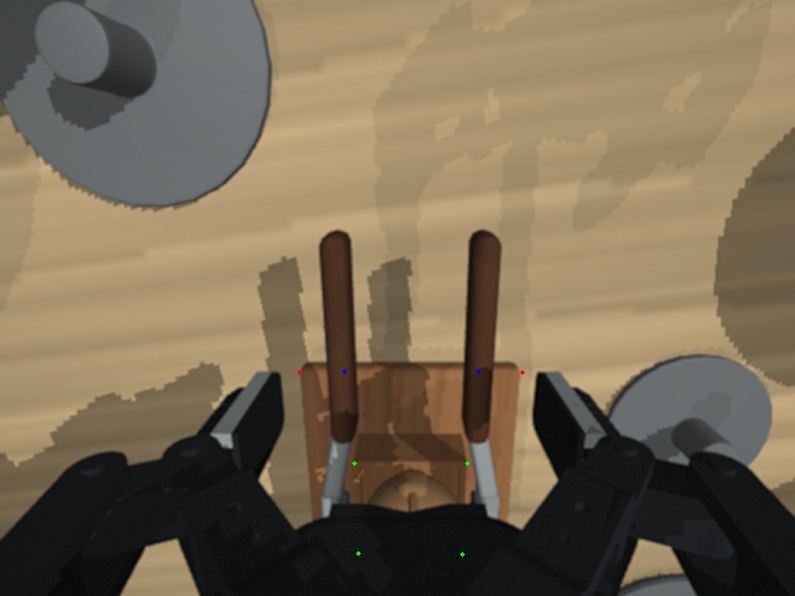

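Call:
{"name": "arm_command", "arguments": {"motion": "0.029 0 0.06 0 0.008 0 1;0 0 0.06 0 0 0 1;0 0 0.04 0 0 0 1;0 0 0 0 0 0 1;0 0 0 0 0 0 1"}}

```text
time_s: 24.5
eef_pos: [0.4826, -0.0122, 0.0316]
eef_rot: [0.002, 0.065, 0.998, -0.002]
wrist_force: [-0.4, -0.2, 0.7]
opening: 0.999
```

Run:
```python
from ov import *
camera('wrist');camera('wrist')
plan([.4808,-.0112,.028],82.4,1)
ov('w26.png');print(get_obs()['wrist_force'])
```

```text
at [ 0.4826 -0.0123  0.0318] jaw yaw 82.51 open 0.998 t 24.6
lin rows 1 : [0.01  0.004 0.019] 1  total(units) [0.01  0.004 0.019]
TCP in cracker -0.0931 -0.0008 z 0.0318
[-0.17038059 -0.54950288  0.16688721]
```

View pics/w26.png

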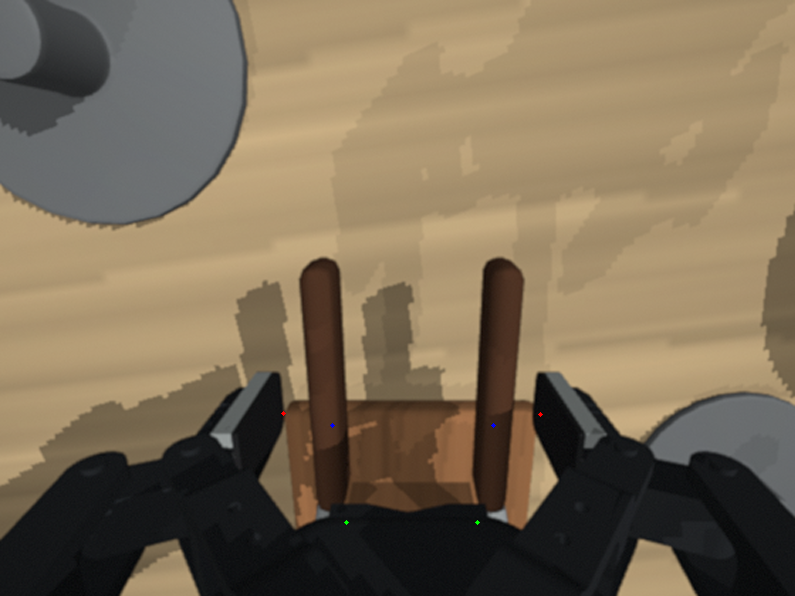

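Call:
{"name": "arm_command", "arguments": {"motion": "0.008 0.003 0.017 0 0 0 1;0 0 0 0 0 0 0.8;0 0 0 0 0 0 0.7;0 0 0 0 0 0 0.6;0 0 0 0 0 0 0.5;0 0 0 0 0 0 0.4;0 0 0 0 0 0 0.3;0 0 0 0 0 0 0.2;0 0 0 0 0 0 0.2;0 0 0 0 0 0 0.2"}}

```text
time_s: 25.48
eef_pos: [0.4836, -0.0113, 0.0321]
eef_rot: [0.005, 0.065, 0.998, -0.002]
wrist_force: [-0.3, 0.7, 0.2]
opening: 0.296
```

Run:
```python
from ov import *
camera('wrist');o=get_obs();print(o['opening'],o['wrist_force'],o['eef_pos'])
ov('w27.png')
c=snap('scene','s27.png');I=c['img'][180:310,200:360];cv2.imwrite('pics/s27z.png',cv2.resize(I[:,:,::-1],None,fx=4.5,fy=4.5))
```

```text
0.29462541838606254 [-0.81258326  0.25984131  0.55584937] [ 0.48352091 -0.01134112  0.03203594]
TCP in cracker -0.0923 0.0003 z 0.032
```

View pics/s27z.png

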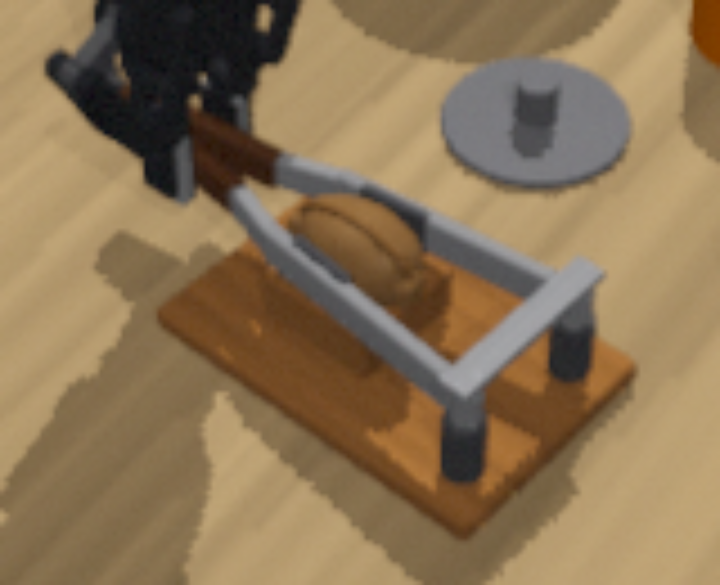

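View pics/w27.png

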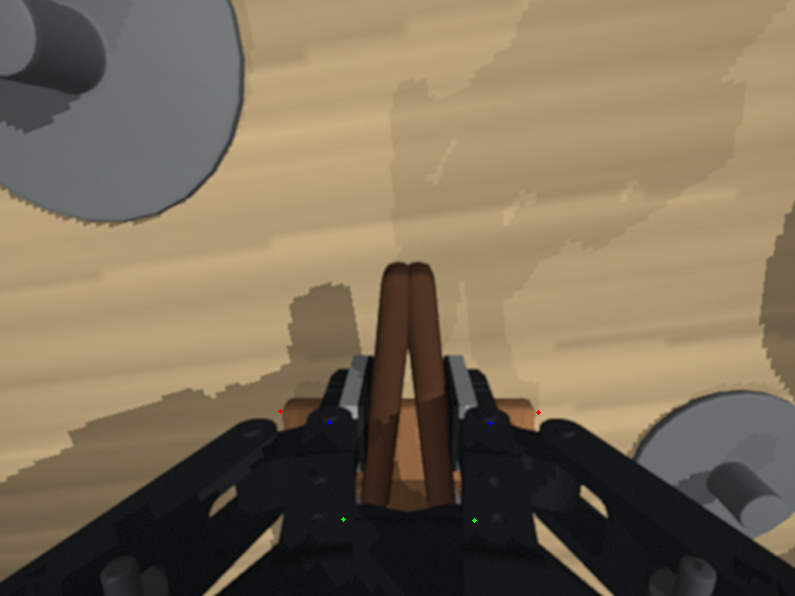

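Call:
{"name": "arm_command", "arguments": {"motion": "0 0 0 0 0 0 0.2;0 0 0 0 0 0 0.45;0 0 0 0 0 0 0.6;0 0 0 0 0 0 0.75;0 0 0 0 0 0 0.9;0 0 0 0 0 0 1;0 0 0 0 0 0 1;0 0 0 0 0 0 1"}}

```text
time_s: 26.3
eef_pos: [0.4829, -0.0117, 0.0313]
eef_rot: [0.004, 0.065, 0.998, -0.002]
wrist_force: [0.3, -0.7, 0.1]
opening: 0.998
```

Call:
{"name": "arm_command", "arguments": {"motion": "0 0 -0.1 0 0 0 1;0 0 -0.15 0 0 0 1;0 0 -0.18 0 0 0 1;0 0 -0.18 0 0 0 1;0 0 -0.1 0 0 0 1;0 0 0 0 0 0 1"}}

```text
time_s: 26.8
eef_pos: [0.4801, -0.0108, 0.1783]
eef_rot: [0.002, 0.065, 0.998, -0.002]
wrist_force: [-0.0, -0.2, 0.0]
opening: 0.998
```

Run:
```python
from ov import *
camera('wrist');camera('wrist')
plan([.575,-.0238,.16],-7.6,1)
ov('w28.png')
c=snap('scene','s28.png');I=c['img'][180:310,200:360];cv2.imwrite('pics/s28z.png',cv2.resize(I[:,:,::-1],None,fx=4.5,fy=4.5))
```

```text
at [ 0.4783 -0.0104  0.1746] jaw yaw 82.51 open 1.0 t 26.9
rot rows 14 : [-0.     0.     0.107] 1
lin rows 3 : [-0.001  0.163  0.024] 1  total(units) [-0.002  0.488  0.073]
TCP in cracker -0.0976 0.0005 z 0.1746
```

View pics/s28z.png

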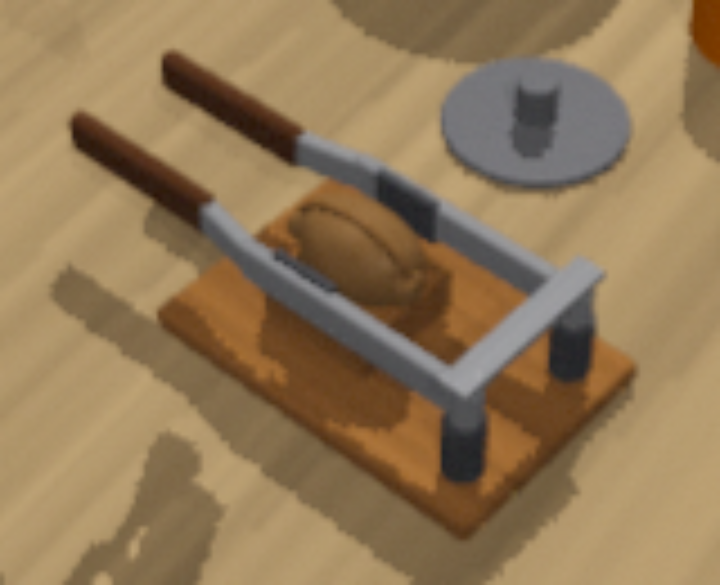

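View pics/w28.png

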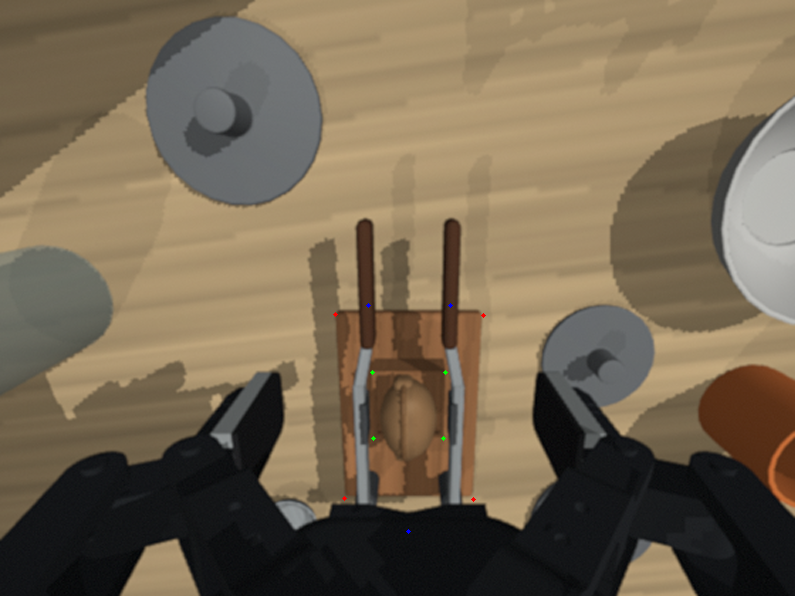

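Call:
{"name": "arm_command", "arguments": {"motion": "0 0 0 0 0 0.107 1;0 0 0 0 0 0.107 1;0 0 0 0 0 0.107 1;0 0 0 0 0 0.107 1;0 0 0 0 0 0.107 1;0 0 0 0 0 0.107 1;0 0 0 0 0 0.107 1;0 0 0 0 0 0.107 1;0 0 0 0 0 0.107 1;0 0 0 0 0 0.107 1"}}

```text
time_s: 27.83
eef_pos: [0.4623, -0.0066, 0.1495]
eef_rot: [-0.021, 0.606, 0.795, -0.01]
wrist_force: [-0.5, -0.2, -0.2]
opening: 1.001
```

Call:
{"name": "arm_command", "arguments": {"motion": "0 0 0 0 0 0.107 1;0 0 0 0 0 0.107 1;0 0 0 0 0 0.107 1;0 0 0 0 0 0.08 1;0 0 0 0 0 0 1"}}

```text
time_s: 28.25
eef_pos: [0.4545, -0.0047, 0.1379]
eef_rot: [-0.028, 0.767, 0.641, -0.021]
wrist_force: [-0.2, -0.5, -1.0]
opening: 1.004
```

Run:
```python
from ov import *
plan([.575,-.0238,.16],-7.6,1)
```

```text
at [ 0.4545 -0.0047  0.1379] jaw yaw -10.26 open 1.004 t 28.25
rot rows 1 : [-0.066 -0.005 -0.044] 1
lin rows 4 : [-0.004  0.153 -0.028] 1  total(units) [-0.015  0.61  -0.111]
```

Call:
{"name": "arm_command", "arguments": {"motion": "0 0 -0.06 -0.066 -0.005 -0.044 1;0 0.14 -0.02 0 0 0 1;0 0.14 -0.02 0 0 0 1;0 0.14 -0.02 0 0 0 1;0 0.14 0 0 0 0 1;0 0 0 0 0 0 1;0 0 0 0 0 0 1"}}

```text
time_s: 28.83
eef_pos: [0.5567, -0.0158, 0.1474]
eef_rot: [-0.01, 0.745, 0.667, -0.007]
wrist_force: [-0.4, 0.4, 0.1]
opening: 1.002
```

Run:
```python
from ov import *
camera('wrist');camera('wrist')
plan([.575,-.0238,.16],-7.6,1)
T=tool();np.save('P29',T@np.array(camera('wrist')['mount']))
ov('w29.png')
```

```text
at [ 0.5559 -0.0157  0.1476] jaw yaw -6.43 open 0.997 t 28.93
rot rows 1 : [-0.023 -0.003  0.019] 1
lin rows 1 : [-0.028  0.1   -0.062] 1  total(units) [-0.028  0.1   -0.062]
TCP in cracker -0.0201 0.0056 z 0.1481
```

View pics/w29.png

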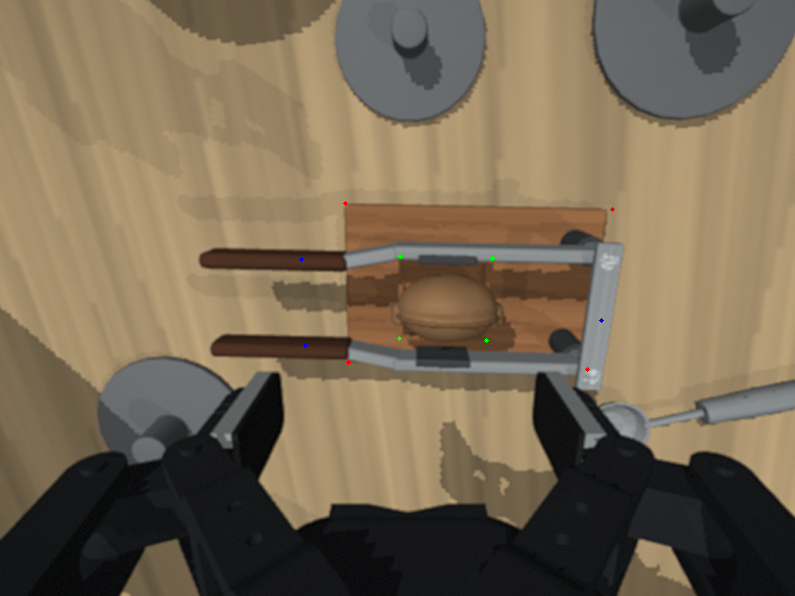

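Run:
```python
from ov import *
P=np.load('P29.npy');c={'intrinsics':np.load('K.npy')}
a=pt(c,396/1.42,312/1.42,.05,P);b=pt(c,500/1.42,313/1.42,.05,P);print(a,b,(a+b)/2,np.linalg.norm(a-b),np.degrees(np.arctan2(*(b-a)[1::-1])))
```

```text
[ 0.54533356 -0.02362738  0.05      ] [ 0.60653299 -0.03066547  0.05      ] [ 0.57593328 -0.02714643  0.05      ] 0.06160279855034084 -6.560347672686347
```

Call:
{"name": "arm_command", "arguments": {"motion": "-0.028 0.1 0 -0.023 -0.003 0.019 1;0 0 0.06 0 0 0 1;0 0 0.06 0 0 0 1;0 0 0 0 0 0 1;0 0 0 0 0 0 1"}}

```text
time_s: 29.45
eef_pos: [0.5709, -0.0222, 0.1221]
eef_rot: [-0.0, 0.752, 0.66, -0.0]
wrist_force: [-0.2, -0.1, -0.4]
opening: 0.995
```

Run:
```python
from ov import *
camera('wrist');camera('wrist')
plan([.575,-.0238,.08],-7.6,1)
T=tool();np.save('P30',T@np.array(camera('wrist')['mount']))
ov('w30.png')
```

```text
at [ 0.5711 -0.0222  0.1224] jaw yaw -7.46 open 0.999 t 29.55
lin rows 2 : [-0.003  0.01   0.106] 1  total(units) [-0.005  0.02   0.212]
TCP in cracker -0.0035 0.001 z 0.1229
```

View pics/w30.png

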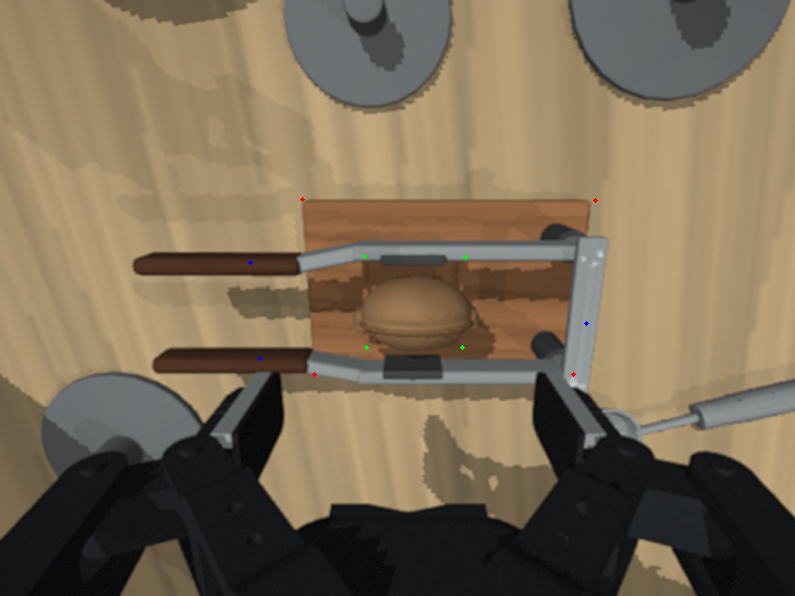

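Run:
```python
from ov import *
P=np.load('P30.npy');c={'intrinsics':np.load('K.npy')}
a=pt(c,356/1.42,320/1.42,.049,P);b=pt(c,475/1.42,319/1.42,.049,P);print((a+b)/2,np.linalg.norm(a-b),np.degrees(np.arctan2(*(b-a)[1::-1])))
plan([*((a+b)/2)[:2],.08],-7,1)
```

```text
[ 0.57426303 -0.02793496  0.049     ] 0.06399739237696528 -6.951391810490837
at [ 0.5721 -0.0225  0.1233] jaw yaw -7.47 open 1.0 t 29.65
rot rows 1 : [ 0.001  0.    -0.008] 1
lin rows 2 : [-0.013  0.007  0.108] 1  total(units) [-0.026  0.014  0.216]
```

Call:
{"name": "arm_command", "arguments": {"motion": "-0.02 0.014 0.08 0 0 -0.008 1;0 0 0.08 0 0 0 1;0 0 0.03 0 0 0 1;0 0 0 0 0 0 1;0 0 0 0 0 0 1"}}

```text
time_s: 30.07
eef_pos: [0.5768, -0.0272, 0.088]
eef_rot: [0.003, 0.748, 0.663, 0.002]
wrist_force: [0.3, -0.2, -0.2]
opening: 1.001
```

Run:
```python
from ov import *
camera('wrist');camera('wrist')
plan([.5745,-.0275,.031],-7.2,1)
T=tool();np.save('P31',T@np.array(camera('wrist')['mount']))
ov('w31.png')
```

```text
at [ 0.5772 -0.0273  0.0885] jaw yaw -6.9 open 1.004 t 30.17
rot rows 1 : [0.008 0.001 0.005] 1
lin rows 2 : [-0.001 -0.007  0.144] 1  total(units) [-0.003 -0.013  0.287]
TCP in cracker 0.0027 -0.0032 z 0.0886
```

View pics/w31.png

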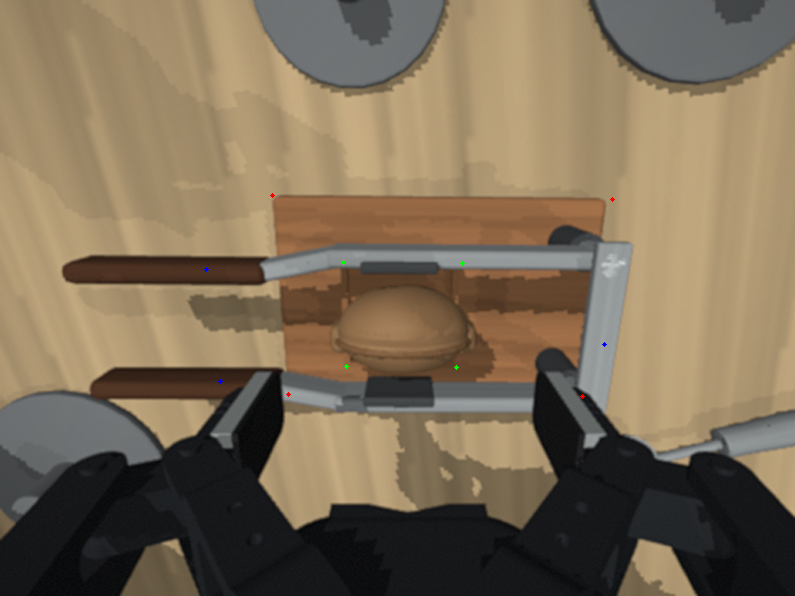

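Call:
{"name": "arm_command", "arguments": {"motion": "0 -0.015 0.08 0.008 0 0 1;0 0 0.08 0 0 0 1;0 0 0.03 0 0 0 1;0 0 0 0 0 0 1;0 0 0 0 0 0 1"}}

```text
time_s: 30.68
eef_pos: [0.5752, -0.0271, 0.049]
eef_rot: [0.002, 0.748, 0.663, 0.0]
wrist_force: [-0.1, -0.4, 0.4]
opening: 1.001
```

Run:
```python
from ov import *
camera('wrist');camera('wrist')
plan([.5745,-.0275,.031],-7.2,1)
ov('w32.png'); print(get_obs()['wrist_force'])
```

```text
at [ 0.5754 -0.0272  0.0496] jaw yaw -6.88 open 1.002 t 30.78
lin rows 1 : [-0.002 -0.004  0.093] 1  total(units) [-0.002 -0.004  0.093]
TCP in cracker 0.0009 -0.0033 z 0.0496
[-0.27826236  0.36430186 -0.33592891]
```

View pics/w32.png

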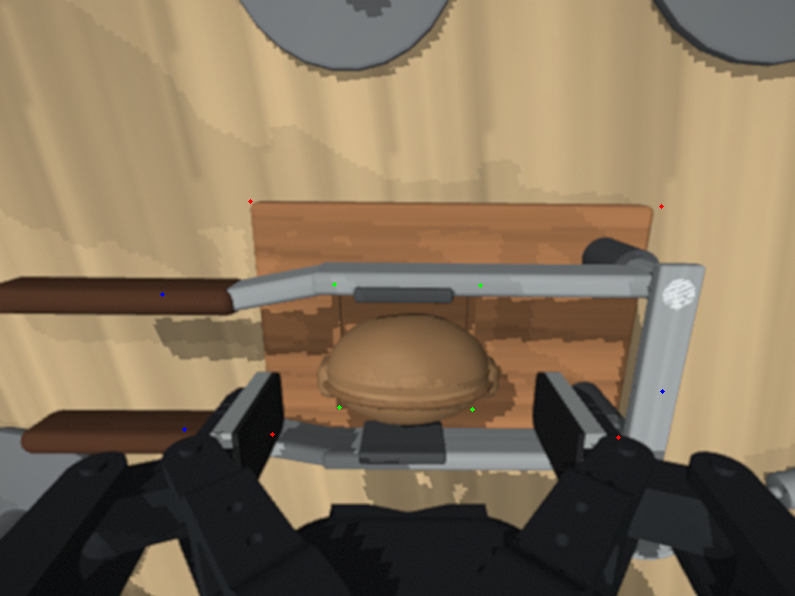

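Call:
{"name": "arm_command", "arguments": {"motion": "-0.002 -0.004 0.05 0 0 0 1;0 0 0.04 0 0 0 1;0 0 0.012 0 0 0 1;0 0 0 0 0 0 1;0 0 0 0 0 0 1"}}

```text
time_s: 31.25
eef_pos: [0.5761, -0.028, 0.0289]
eef_rot: [0.003, 0.748, 0.663, 0.001]
wrist_force: [-0.1, -0.6, -0.2]
opening: 1.0
```

Run:
```python
from ov import *
camera('wrist');camera('wrist')
plan([.5745,-.0275,.032],-7.2,1)
ov('w33.png'); print(get_obs()['wrist_force'])
```

```text
at [ 0.5763 -0.028   0.0292] jaw yaw -6.88 open 1.002 t 31.35
rot rows 1 : [0.007 0.002 0.005] 1
lin rows 1 : [ 0.001 -0.009 -0.014] 1  total(units) [ 0.001 -0.009 -0.014]
TCP in cracker 0.0018 -0.004 z 0.0292
[-0.84415078 -0.95920642  0.6011309 ]
```

View pics/w33.png

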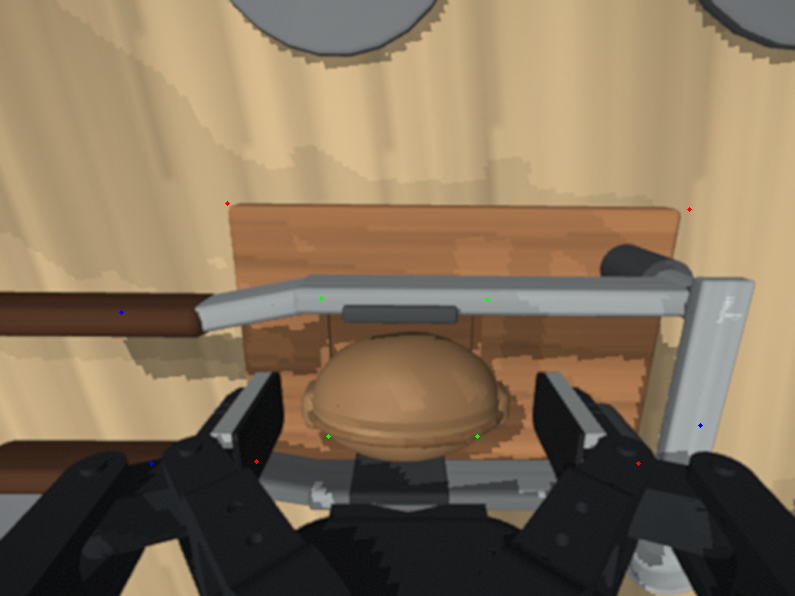

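Good; adjust slightly and close.

Call:
{"name": "arm_command", "arguments": {"motion": "0 -0.006 -0.01 0.007 0 0.003 1;0 0 0 0 0 0 0.85;0 0 0 0 0 0 0.7;0 0 0 0 0 0 0.6;0 0 0 0 0 0 0.5;0 0 0 0 0 0 0.5;0 0 0 0 0 0 0.5"}}

```text
time_s: 31.98
eef_pos: [0.5763, -0.0281, 0.0333]
eef_rot: [0.002, 0.749, 0.662, -0.0]
wrist_force: [-0.5, 0.1, -0.0]
opening: 0.758
```

Run:
```python
from ov import *
camera('wrist')
plan([.5745,-.0275,.032],-7.2,.5)
ov('w34.png'); print(get_obs()['wrist_force'])
```

```text
at [ 0.5763 -0.0281  0.0333] jaw yaw -7.08 open 0.753 t 32.03
lin rows 1 : [ 0.002 -0.009  0.006] 0.5  total(units) [ 0.002 -0.009  0.006]
TCP in cracker 0.0018 -0.0041 z 0.0333
[-0.2390585  -0.99559487 -0.98308268]
```

View pics/w34.png

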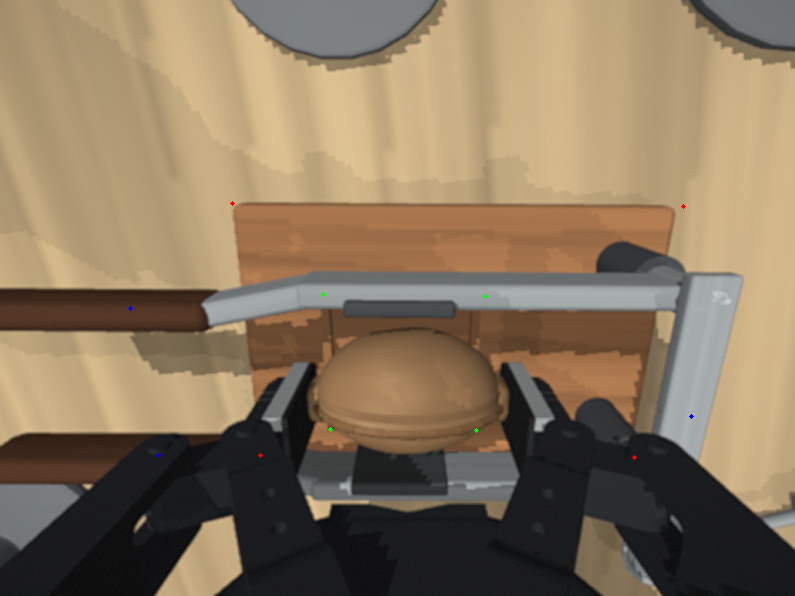

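Call:
{"name": "arm_command", "arguments": {"motion": "0 0 -0.04 0 0 0 0.5;0 0 -0.08 0 0 0 0.5;0 0 -0.12 0 0 0 0.5;0 0 -0.15 0 0 0 0.5;0 0 -0.15 0 0 0 0.5;0 0 -0.15 0 0 0 0.5;0 0 0 0 0 0 0.5;0 0 0 0 0 0 0.5"}}

```text
time_s: 32.75
eef_pos: [0.5736, -0.027, 0.1781]
eef_rot: [-0.001, 0.749, 0.662, -0.002]
wrist_force: [-1.2, -0.2, -1.2]
opening: 0.752
```

Run:
```python
from ov import *
camera('wrist')
plan([.462,.260,.17],-7.2,.5,.03)
ov('w35.png'); print(get_obs()['wrist_force'])
```

```text
at [ 0.5743 -0.0272  0.1787] jaw yaw -7.08 open 0.755 t 32.8
lin rows 11 : [ 0.123 -0.067  0.004] 0.5  total(units) [ 1.354 -0.737  0.043]
TCP in cracker -0.0002 -0.0035 z 0.1787
[-0.10903034 -0.81545864 -1.08478435]
```

View pics/w35.png

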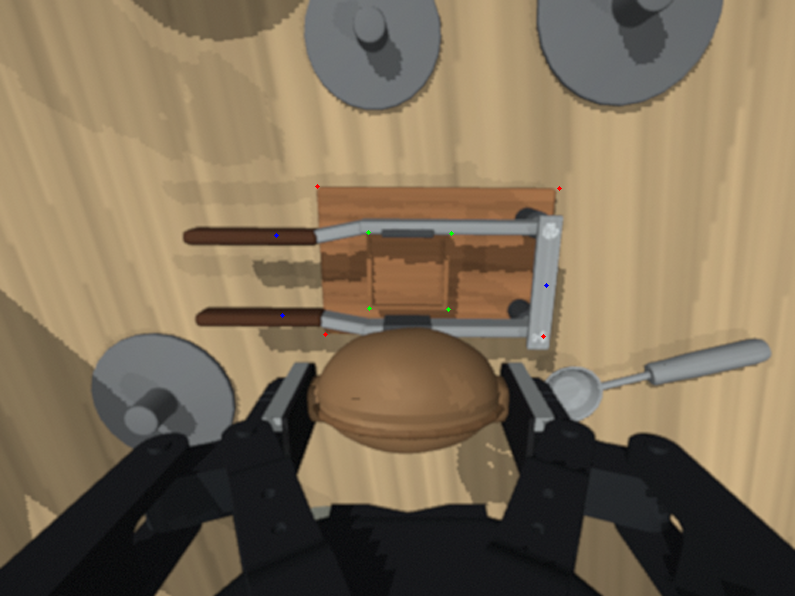

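The nut is lifted and the handles are open. Next, to the bowl.

Call:
{"name": "arm_command", "arguments": {"motion": "0.08 -0.04 0 0 0 0 0.5;0.123 -0.067 0 0 0 0 0.5;0.123 -0.067 0 0 0 0 0.5;0.123 -0.067 0 0 0 0 0.5;0.123 -0.067 0 0 0 0 0.5;0.123 -0.067 0 0 0 0 0.5;0.123 -0.067 0 0 0 0 0.5;0.123 -0.067 0 0 0 0 0.5;0.123 -0.067 0 0 0 0 0.5"}}

```text
time_s: 33.6
eef_pos: [0.4762, 0.2013, 0.1643]
eef_rot: [-0.008, 0.753, 0.658, -0.011]
wrist_force: [0.2, 0.1, -0.8]
opening: 0.751
```

Run:
```python
from ov import *
plan([.462,.260,.15],-7.2,.5,.03)
```

```text
at [0.4762 0.2013 0.1643] jaw yaw -7.71 open 0.751 t 33.6
rot rows 1 : [-0.025  0.006 -0.008] 0.5
lin rows 3 : [ 0.094 -0.036  0.024] 0.5  total(units) [ 0.282 -0.107  0.071]
```

Call:
{"name": "arm_command", "arguments": {"motion": "0.09 -0.035 0 -0.012 0.003 0 0.5;0.09 -0.035 0 -0.012 0.003 0 0.5;0.04 -0.015 0 0 0 0 0.5;0 0 0 0 0 0 0.5;0 0 0 0 0 0 0.5"}}

```text
time_s: 34.02
eef_pos: [0.4569, 0.2525, 0.1569]
eef_rot: [-0.004, 0.751, 0.661, -0.006]
wrist_force: [0.0, -0.1, -0.8]
opening: 0.756
```

```bash
cat > ob.py <<'E'
from ov import *
def ob(f,C=(.462,.260)):
    T=tool();c=snap('wrist','tmp.png');P=T@np.array(c['mount'])
    I=cv2.resize(c['img'][:,:,::-1],None,fx=1.42,fy=1.42,interpolation=cv2.INTER_CUBIC)
    for r,z,col in [(80,.055,(0,0,255)),(34,.005,(0,255,0))]:
        for t in np.linspace(0,2*np.pi,40):
            q=proj(c,[C[0]+r/1e3*np.cos(t),C[1]+r/1e3*np.sin(t),z],P); cv2.circle(I,tuple(int(round(v*1.42)) for v in q),1,col,-1)
    cv2.imwrite('pics/'+f,I)
E
python3 - <<'E'
from ob import *
camera('wrist');camera('wrist')
plan([.462,.260,.10],-7.2,.5,.03)
ob('w36.png')
E
```

```text
at [0.4574 0.2519 0.1572] jaw yaw -7.4 open 0.757 t 34.12
rot rows 1 : [-0.013  0.004 -0.003] 0.5
lin rows 2 : [0.022 0.009 0.143] 0.5  total(units) [0.043 0.018 0.286]
```

View pics/w36.png

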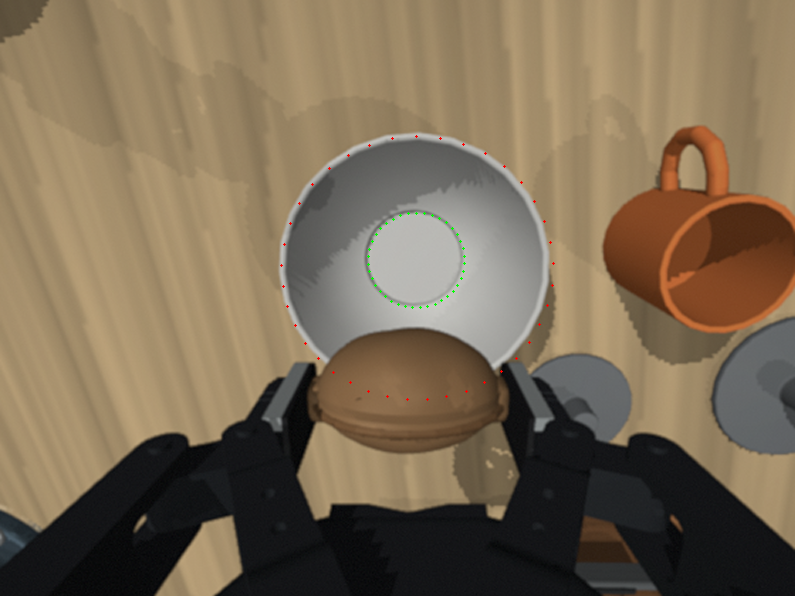

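Call:
{"name": "arm_command", "arguments": {"motion": "0.05 0.015 0.08 -0.013 0.004 0 0.5;0 0 0.1 0 0 0 0.5;0 0 0.08 0 0 0 0.5;0 0 0 0 0 0 0.5;0 0 0 0 0 0 0.5"}}

```text
time_s: 34.58
eef_pos: [0.467, 0.2571, 0.1058]
eef_rot: [0.002, 0.754, 0.657, 0.002]
wrist_force: [0.3, 0.1, -0.3]
opening: 0.754
```

Run:
```python
from ob import *
camera('wrist');camera('wrist')
plan([.461,.262,.04],-7.2,.5,.03)
ob('w37.png',(.461,.262))
```

```text
at [0.4671 0.2573 0.1063] jaw yaw -7.87 open 0.752 t 34.68
rot rows 1 : [ 0.006 -0.001 -0.011] 0.5
lin rows 3 : [ 0.006 -0.011  0.111] 0.5  total(units) [ 0.019 -0.033  0.332]
```

View pics/w37.png

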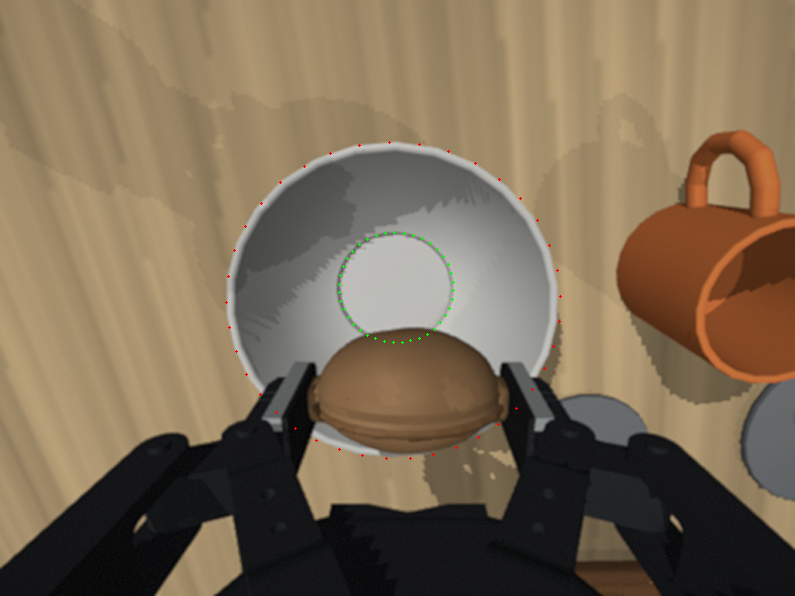

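Call:
{"name": "arm_command", "arguments": {"motion": "0.019 -0.033 0.08 0.006 0 -0.01 0.5;0 0 0.1 0 0 0 0.5;0 0 0.06 0 0 0 0.5;0 0 0 0 0 0 0.5;0 0 0 0 0 0 0.5"}}

```text
time_s: 35.15
eef_pos: [0.4666, 0.2633, 0.0634]
eef_rot: [0.002, 0.751, 0.661, 0.006]
wrist_force: [-1.1, 0.7, -1.1]
opening: 0.754
```

Run:
```python
from ob import *
camera('wrist');camera('wrist')
plan([.461,.262,.02],-7.2,.5,.03);print(get_obs()['wrist_force'])
ob('w38.png',(.461,.262))
```

```text
at [0.4668 0.2633 0.0638] jaw yaw -7.29 open 0.755 t 35.25
rot rows 1 : [ 0.011 -0.006 -0.001] 0.5
lin rows 2 : [-0.005 -0.014  0.11 ] 0.5  total(units) [-0.01  -0.028  0.219]
[ 0.17498281  0.0371166  -0.78978435]
```

View pics/w38.png

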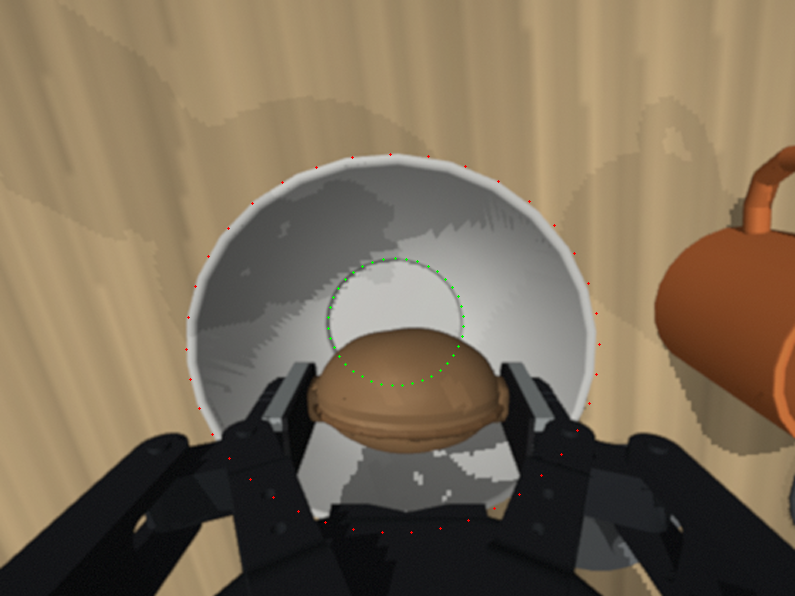

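Call:
{"name": "arm_command", "arguments": {"motion": "-0.005 -0.03 0.06 0.011 -0.006 0 0.5;0 0 0.05 0 0 0 0.5;0 0 0.03 0 0 0 0.5;0 0 0 0 0 0 0.5;0 0 0 0 0 0 0.5"}}

```text
time_s: 35.72
eef_pos: [0.4617, 0.2637, 0.0349]
eef_rot: [0.0, 0.751, 0.661, 0.001]
wrist_force: [0.9, 0.7, -0.7]
opening: 0.755
```

Run:
```python
from ob import *
camera('wrist');camera('wrist')
plan([.461,.262,.012],-7.2,.5,.03);print(get_obs()['wrist_force'])
ob('w39.png',(.461,.262))
```

```text
at [0.4617 0.2637 0.0352] jaw yaw -7.29 open 0.758 t 35.82
lin rows 1 : [-0.009 -0.002  0.116] 0.5  total(units) [-0.009 -0.002  0.116]
[-0.13264999  0.48749268 -0.09208739]
```

View pics/w39.png

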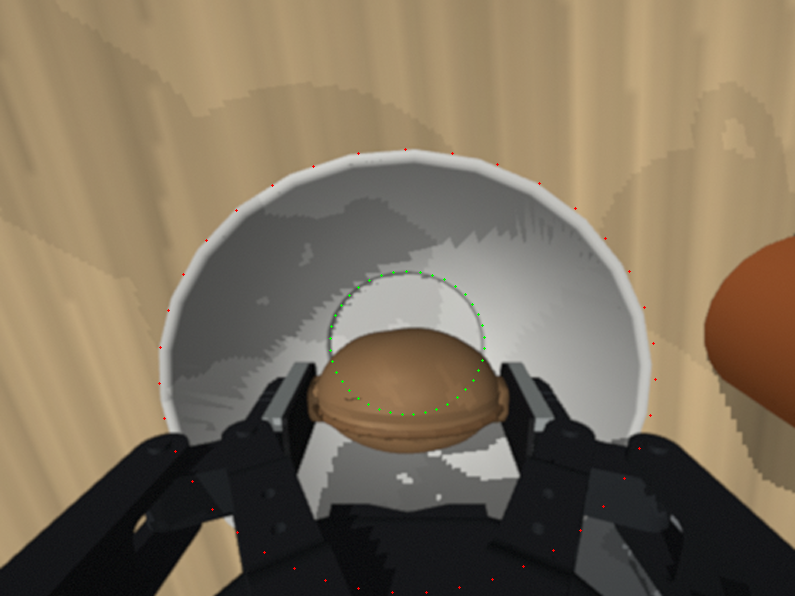

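Call:
{"name": "arm_command", "arguments": {"motion": "-0.009 0 0.04 0 0 0 0.5;0 0 0.025 0 0 0 0.5;0 0 0.01 0 0 0 0.5;0 0 0 0 0 0 0.5"}}

```text
time_s: 36.2
eef_pos: [0.4628, 0.262, 0.0199]
eef_rot: [0.001, 0.751, 0.661, 0.003]
wrist_force: [-0.2, -1.3, -0.7]
opening: 0.752
```

Run:
```python
from ob import *
for i in range(2):
    camera('wrist');o=get_obs();print(o['wrist_force'].round(2),o['eef_pos'].round(4))
ob('w40.png',(.461,.262))
```

```text
[-0.41  0.04 -0.94] [0.4628 0.262  0.0201]
[ 0.04 -0.57 -0.85] [0.463  0.2621 0.0203]
```

View pics/w40.png

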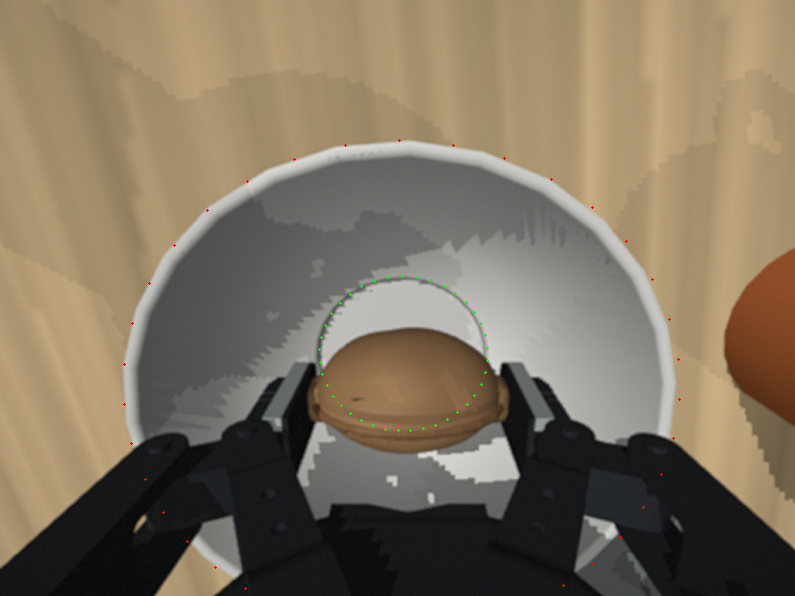

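Call:
{"name": "arm_command", "arguments": {"motion": "0 -0.006 0.015 0 0 0 0.5;0 0 0.012 0 0 0 0.5;0 0 0 0 0 0 0.5"}}

```text
time_s: 36.6
eef_pos: [0.4625, 0.2626, 0.0153]
eef_rot: [0.002, 0.751, 0.661, 0.004]
wrist_force: [-0.2, -0.1, -0.7]
opening: 0.755
```

Run:
```python
from ob import *
for i in range(2):
    camera('wrist');o=get_obs();print(o['wrist_force'].round(2),o['eef_pos'].round(4))
```

```text
[0.58 0.6  0.2 ] [0.4625 0.2626 0.0155]
[ 0.26 -0.85 -1.  ] [0.4626 0.2626 0.0156]
```

Call:
{"name": "arm_command", "arguments": {"motion": "0 0 0.012 0 0 0 0.5;0 0 0.008 0 0 0 0.5;0 0 0 0 0 0 0.5"}}

```text
time_s: 36.95
eef_pos: [0.4629, 0.2627, 0.0115]
eef_rot: [0.002, 0.751, 0.661, 0.004]
wrist_force: [-0.6, -0.3, 0.2]
opening: 0.753
```

Run:
```python
from ob import *
for i in range(2):
    camera('wrist');o=get_obs();print(o['wrist_force'].round(2),o['eef_pos'].round(4))
```

```text
[ 0.76  0.02 -0.69] [0.4629 0.2628 0.0116]
[-0.53  0.24 -0.57] [0.463  0.2628 0.0117]
```

Call:
{"name": "arm_command", "arguments": {"motion": "0 0 0.006 0 0 0 0.5;0 0 0 0 0 0 0.79;0 0 0 0 0 0 0.82;0 0 0 0 0 0 0.85;0 0 0 0 0 0 0.85;0 0 0 0 0 0 0.85"}}

```text
time_s: 37.55
eef_pos: [0.4636, 0.263, 0.0109]
eef_rot: [0.002, 0.751, 0.661, 0.005]
wrist_force: [0.2, 0.3, -0.1]
opening: 0.852
```

Run:
```python
from ob import *
for i in range(2):
    camera('wrist');o=get_obs();print(o['wrist_force'].round(2),o['eef_pos'].round(4),o['opening'])
ob('w41.png',(.461,.262))
```

```text
[-0.23  0.69 -0.06] [0.4636 0.263  0.0109] 0.850306529852197
[-0.32  0.36  0.07] [0.4636 0.2629 0.0109] 0.8495320901119955
```

View pics/w41.png

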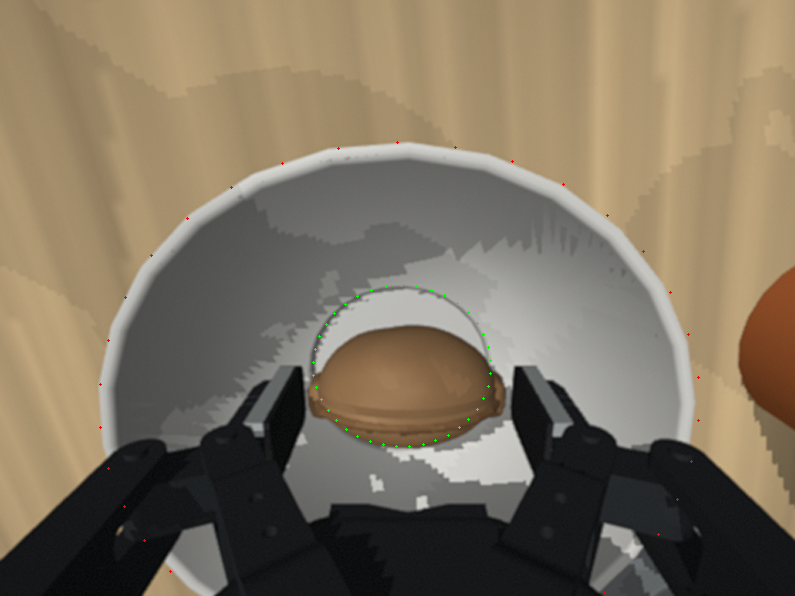

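Released. Lift straight up.

Call:
{"name": "arm_command", "arguments": {"motion": "0 0 -0.04 0 0 0 0.85;0 0 -0.08 0 0 0 0.85;0 0 -0.12 0 0 0 0.85;0 0 -0.15 0 0 0 0.85;0 0 -0.15 0 0 0 0.85;0 0 -0.15 0 0 0 0.85;0 0 0 0 0 0 0.85;0 0 0 0 0 0 0.85;0 0 0 0 0 0 0.85"}}

```text
time_s: 38.45
eef_pos: [0.4612, 0.2622, 0.1584]
eef_rot: [0.002, 0.751, 0.661, 0.004]
wrist_force: [0.9, -0.1, 0.6]
opening: 0.849
```

Run:
```python
from ob import *
camera('wrist');camera('wrist');print(get_obs()['wrist_force'],get_obs()['time_s'])
ob('w42.png',(.461,.262)); c=snap('scene','s42.png'); snap('top','t42.png')
```

```text
[-0.27765365 -0.04497817  0.32994982] 38.55
```

View pics/w42.png

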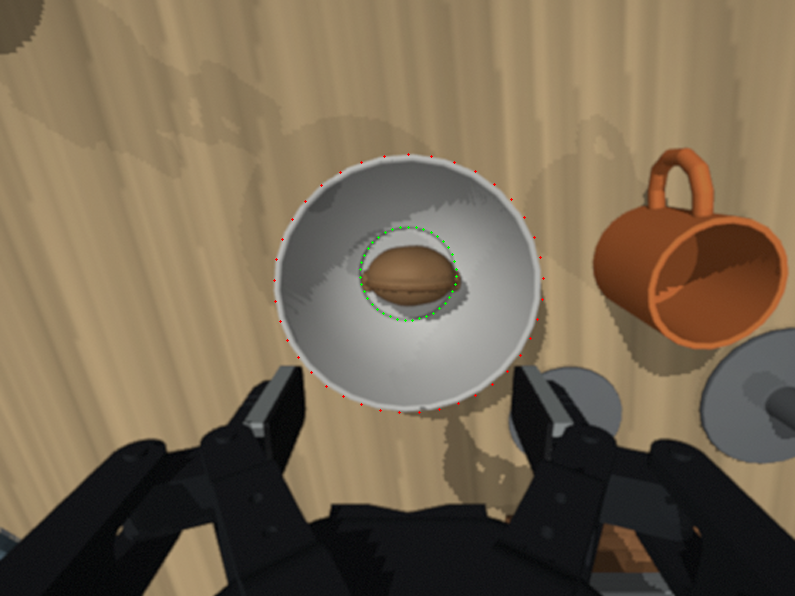

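View pics/s42.png

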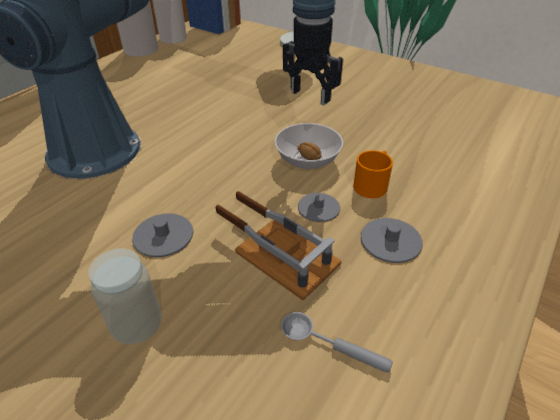

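View pics/t42.png

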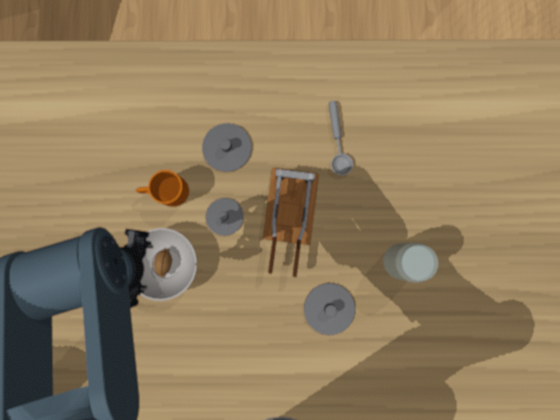

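The nut lies in the middle of the bowl, the lid is flat on the counter, the handles are open, and the jar, cup and spoon have not moved. I'm handing in.

```bash
python3 -c "
from bench import *
print(hand_in())"
```

```text
the job is handed in; nothing more can be done
None
```

The walnut is cracked and lying in the bowl. I handed the job in at about 38.7 s of the 72 s allowed; `hand_in()` gave no verdict.

**What I did**
- I lifted the smallest lid off the nutcracker by its knob and laid it flat on the counter at about (0.57, 0.13).
- I gripped the nut by its pointed ends and set it in the cradle along the handles. I confirmed contact at about 14 N, then let go.
- I squeezed the handles until they met at the stop, then let them spring open.
- I lifted the cracked nut out by its ends and laid it in the bowl.

**Last checks, by camera**
- **Nut:** it lies within about 5 mm of the bowl's centre. The half shell looks visibly pressed in.
- **Lid:** it looks flat on the counter.
- **Handles:** they are open.
- **Bowl:** it is within about 2 mm of where it stood.
- **Jar, cup and spoon:** none shows any visible movement.
- **Gripper:** it is raised clear above the bowl, and the wrist force is about zero.

**Less certain or in disagreement**
- I could not read the shell joint directly. I judged the crack from the shut handles and the changed shape of the nut.
- The grips seemed to sit about 10–15 mm further from the cradle than stated, so I squeezed about 92 mm out instead of 85 mm.
- After cracking, the nut's ends sat about 4 mm off the cradle's centre line, which is inside the 10 mm limit.
- I felt no contact before releasing over the bowl, so the nut probably settled the last 3 mm or so by itself.

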